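Load and lock the nozzle steriliser

TASK

Get the steriliser running: put every piping nozzle that is lying about, and the small cutter ring if it is there, inside its chamber, set the cover on fully home, and lock it by turning both slotted fasteners a quarter turn clockwise with the orange slot key, not with the fingers, then put the key back in its stand. Once the cover is locked, press the yellow, then the blue, then the green key fully down, one at a time, and none of them earlier; leave the wind-up timer on the table where it is.

Things in the scene. Friction and masses are not known exactly. Their poses are not given: they have to be found in the camera images.
- steriliser: white benchtop UV steriliser, fixed, 208 x 230 mm; origin under the centre of its open chamber at table level, x to its back, y to its left ear, z up; keys on the low console on its -x side. Chamber 124 (x) x 144 mm (y) inside, floor z = 10, wall tops z = 62 mm, walls 8 mm; the load may stand or lie anywhere in it, below z = 56 mm. Ears with the fasteners at y = +-96 mm, top z = 61 mm
- lock_left (a joint): angle of the left fastener, rad: 0 released (wing along the cover's edge, starts between 0 and 0.12), turning clockwise from above makes it grow, 1.57 = locked with the wing over the cover; stop at 1.6; stiff with 0.06 N m of friction, stays where left; locked counts from 1.3
- lock_left_head: brass slotted fastener on the left ear, 96 mm to the steriliser's +y side. Origin on its axis at the wing's underside, 70.5 mm above the table; z up; x along the wing (16 mm wide, 4.5 thick, reaching 34 mm from the axis, gliding 2.5 mm above a seated cover's plate). The slot runs along x right across the head: 6 mm wide, 24 mm long, floor 4.5 mm and rim 11.5 mm above the origin
- lock_right (a joint): angle of the right fastener, same meaning as the left one, also clockwise to lock
- lock_right_head: brass slotted fastener on the right ear, 96 mm to the steriliser's -y side. Origin on its axis at the wing's underside, 70.5 mm above the table; z up; x along the wing (16 mm wide, 4.5 thick, reaching 34 mm from the axis, gliding 2.5 mm above a seated cover's plate). The slot runs along x right across the head: 6 mm wide, 24 mm long, floor 4.5 mm and rim 11.5 mm above the origin
- key_yellow (a joint): travel of the yellow round key, m: 0 up, 0.006 fully down (5 N), springs back; counts as pressed beyond 0.004
- key_yellow_top (a point): centre of the top face of the yellow key (28 mm across), middle of the console, 56 mm above the table, 103 mm in front of the chamber's centre
- key_blue (a joint): travel of the blue round key, m, as the yellow one
- key_blue_top (a point): centre of the top face of the blue key, 46 mm to the right (-y) of the yellow one
- key_green (a joint): travel of the green round key, m, as the yellow one
- key_green_top (a point): centre of the top face of the green key, 46 mm to the left (+y) of the yellow one
- cover: loose grey cover, 0.25 kg: plate 132 x 152 x 6 mm, under it a plug 118 x 138 x 6 mm that drops into the chamber (3 mm play all round), on top a black bar handle 14 mm thick (x), 60 long (y), from z = 12 to 42 mm. Origin under the plug's centre, z up. Starts flat on the table; fully home its origin is 56 mm above the steriliser's and its axes lie along the steriliser's (either way round)
- slot_key: slot key with orange grip, starts upright in its stand. Origin at the tip of the blade, z up: steel blade 3 mm thick (x), 18 mm wide (y), from z = 0 to 14 mm; grip 14 mm thick (x), 38 mm wide (y), from z = 14 to 58 mm
- key_stand: grey block 46 x 70 x 30 mm, fixed; origin under its centre, z up; pocket in its top 8 mm (x) by 26 mm (y), 16 mm deep, for the key's blade; the grip's shoulder rests on the block's top, so the key's origin is 16 mm above the stand's origin
- nozzle_1: steel piping nozzle, cone 35 mm across its foot, 40 mm high, standing on its foot; origin at the centre of the foot, z along its axis to the narrow end (roughly 10 to 17 mm across). To be loaded if present
- nozzle_2: as nozzle_1, 30 mm across its foot, 40 mm high
- nozzle_3: as nozzle_1, 38 mm across its foot, 40 mm high
- cutter_small: small steel pastry cutter ring, 49 mm across, 28 mm high, origin at the centre of its underside, z along its axis. To be loaded if present
- oven_timer: white and black wind-up kitchen timer, 69 mm across, 58 mm high, loose on the table, a bystander; origin under its centre

How it is judged:
By the outcome, as a careful person would: the job done as asked, in the order asked, and still so for the second after the job is handed in, with the robot touching nothing.
Of nozzle_1, nozzle_2, nozzle_3, cutter_small only 2 to 3 are there at a start; the rules pass over those that are not, and their reading is None.
At some moment in a run one of nozzle_1, nozzle_2, nozzle_3, cutter_small, cover may be knocked a few centimetres aside while the robot is not near it.
It also fails if it takes over 208 s, if anything falls off the work surface, if the arm or the gripper's body presses on something with over 40 N, if the wrist force passes 120 N, or if a joint passes its speed limit or range.

ROBOT

A 7-joint arm with a two-finger parallel gripper is mounted at the origin on a cart in front of the work surface, level with it; the furniture and walls round the work are solid. World frame = base frame: x ahead of the robot, y to its left, z up, the work surface at z = 0. Lengths are in mm, angles in rad, forces in N, time in s.
With the tool pointing down it reaches from about 400 to 875 mm from the base axis. Payload 4.4 kg.
Tool frame: the origin (TCP) lies midway between the tips of the shut fingers; the grasp point (between the pads) lies 19 mm behind it; z points along the fingers, y is the line along which they close (so a half turn about z gives the same grasp; the last joint's range is limited). The gripper opens to 85 mm and grips with 20 to 120 N. Pads are 22 mm wide; open, the fingers measure 114 mm over their backs; the gripper's body (76 mm by 85 mm) begins 54 mm behind the grasp point. The pads swing forward as they close: fully open they stand 13 mm farther back than shut.
Start: joints at [-1.412, 0.628, 0.038, 1.517, -0.027, 0.996, -0.02], TCP at [144.867, 633.665, 231.313] pointing down, gripper open.
Joint ranges: [-3.06, 3.06], [-0.37, 2.12], [-1.25, 1.32], [0.18, 2.47], [-1.1, 4.24], [0.23, 1.98], [-2.94, 2.94]. Speed limits (rad/s): [2.57, 2.57, 3.14, 3.14, 3.14, 3.14, 3.14].

INTERFACE

Orientations are given as [roll, pitch, yaw] about the fixed x, y, z axes, in that order (R = Rz(yaw) Ry(pitch) Rx(roll)).
In Python, from cell import read_state, get_image, finish_job gives the robot as it stands.
- The arm moves only by the tool send_rows, never from a script. Its argument "series" is a list of rows, each an object of numbers: "ax", "ay", "az": the turn, a rotation vector about the tool's x, y, z in rad; "dx", "dy", "dz": the shift along the tool's x, y, z in cm; "hand": the closure, from 0 (fully open) to 1 (shut). In form: [{"ax": .., "ay": .., "az": .., "dx": .., "dy": .., "dz": .., "hand": ..}, ...]. A call has 1 to 10 rows; each row is the pose to reach, as a shift and turn from the pose commanded when the call began, along the tool's axes at that moment; what a row does not reach only later rows make up. A row lasts 1/10 s, in which the tool goes at most 50 mm and 8.59 degrees, less where a joint would pass 70% of its speed; a pose out of reach is approached as far as the arm can. A call with a gripper value outside its range is refused whole. The fingers move at their own pace and stop on an object; the grip force is fixed at half the most. Time passes only in rows, so rows that repeat a pose let the fingers close. It gives the time, the measured TCP pose, the force, the opening and the grip force at its end, in the units of the state.
- read_state(): the state, without advancing time (a new reading comes with each control period).
- get_image(name): name is "side" or "top" or "wrist"; returns a dict with "pixels" (400x640x3 uint8, red, green, blue), "mtx" (3x3 intrinsics, pixels), "R" (3x3) and "t" (3): a world point X has camera coordinates R X + t. Camera axes: x right, y down, z forward; pixel columns grow to the right and rows downward; lengths in mm; the calibration is good to about 2 mm. A picture is of the moment at which its call begins. There is no depth.
- finish_job(): hands the job in; it is judged then, once.
The state is a dict: "clock": time; "qpos": joint angles; "qd": joint speeds; "tau": joint torques, N m; "eef_pos": TCP position; "tool_rot": TCP orientation; "force": force on the tool from outside, world axes, zero at the start; "torque": the same for the moment, N m; "width": finger opening in mm; "gripper_force": force on a finger pad.
Only numpy, scipy, OpenCV 4.12 (cv2) and the standard library are available. Lean on these libraries where they do the work, as an engineer would, in place of code of your own. Each camera call takes 0.05 s, during which the arm holds its last target. There are 200 camera calls.

## Working session

There is one attempt and no reset: what is moved stays moved. The work goes in short steps, Python scripts to look and compute and a tool call to move; the robot and the scene stay as the last step left them, time stands still between calls to the robot, and variables do not carry over. Pictures are saved under pics/ and viewed, at most 14 in all, crops included, and the job is handed in when it is done.

Besides the shell and the picture viewer there is one more tool, called after ">>>" in YAML: its name, and indented under it one key for each argument. send_rows: Moves the arm, as the interface text tells. Its arguments: {"type":"object","properties":{"series":{"type":"array","items":{"type":"object","properties":{"ax":{"type":"number"},"ay":{"type":"number"},"az":{"type":"number"},"dx":{"type":"number"},"dy":{"type":"number"},"dz":{"type":"number"},"hand":{"type":"number"}}}}},"required":["series"]}

```bash
mkdir -p pics; ls; cat > h.py <<'E'
import numpy as np, cv2
from cell import read_state, get_image, finish_job
def snap(name,fn):
    g=get_image(name); cv2.imwrite('pics/'+fn+'.png',cv2.cvtColor(g['pixels'],cv2.COLOR_RGB2BGR))
    np.savez('pics/'+fn+'.npz',**{k:np.array(g[k]) for k in('pixels','mtx','R','t')}); return g
def load(fn): return dict(np.load('pics/'+fn+'.npz'))
def ray(g,uv):
    R,t=np.array(g['R']),np.array(g['t']).ravel()
    d=R.T@np.linalg.solve(np.array(g['mtx']),[uv[0],uv[1],1.]); return -R.T@t,d
def onz(g,uv,z):
    o,d=ray(g,uv); return o+d*(z-o[2])/d[2]
def tri(g1,u1,g2,u2):
    o1,d1=ray(g1,u1);o2,d2=ray(g2,u2)
    s=np.linalg.lstsq(np.c_[d1,-d2],o2-o1,rcond=None)[0]
    a,b=o1+s[0]*d1,o2+s[1]*d2; return (a+b)/2,np.linalg.norm(a-b)
def proj(g,X):
    c=g['R']@np.array(X,float)+np.array(g['t']).ravel(); p=g['mtx']@c; return p[:2]/p[2]
E
python3 - <<'E'
from h import *
for n in('side','top','wrist'):
    g=snap(n,n+'0'); print(n,-np.array(g['R']).T@np.array(g['t']).ravel(), np.array(g['R'])[2])
s=read_state(); print(s)
E
```

```text
pics
side [  119.28253567 -1050.49077379   496.07890568] [ 0.35307333  0.87101528 -0.34157226]
top [ 383.34750922   12.95047947 1255.8608219 ] [ 0.13573381 -0.02117799 -0.99051897]
wrist [ 62.57703771 652.185726   373.13674769] [ 0.31921146 -0.07484574 -0.94472332]
{'clock': 0.15, 'qpos': array([-1.41179851,  0.62912544,  0.03842345,  1.51811161, -0.02700947,
        0.99631312, -0.01998599]), 'qd': array([ 0.00121404, -0.00186664, -0.00065975, -0.00528229, -0.00047312,
        0.0007315 , -0.00115564]), 'tau': array([ 2.93580350e-03, -5.63792932e+01,  1.22833114e+00, -1.93652397e+01,
        1.11902825e-02,  7.31776730e-03,  3.94545793e-05]), 'eef_pos': array([144.73792852, 633.20383919, 230.61375259]), 'tool_rot': array([-3.14015173e+00, -1.67883702e-05,  2.91682446e+00]), 'force': array([ 0.57449468, -0.02601623,  1.10701046]), 'torque': array([-0.03803139,  0.03860876, -0.02676749]), 'gripper_force': 0.0, 'width': 85.14114864785044}
```

View pics/top0.png

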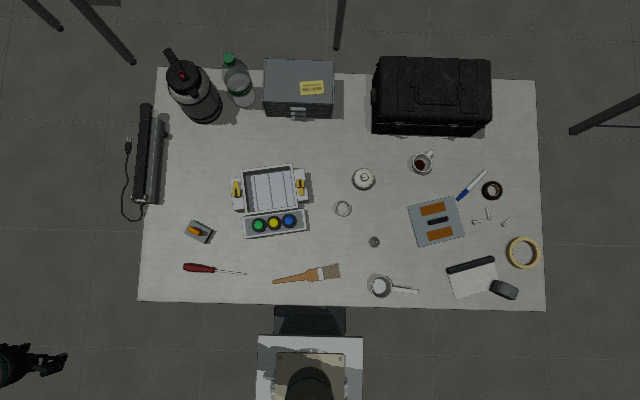

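View pics/side0.png

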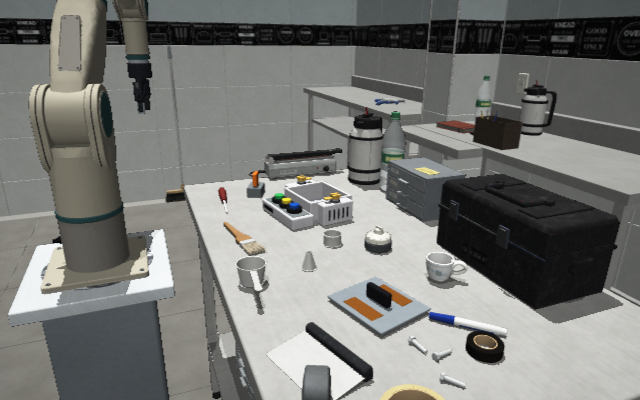

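The top view shows the steriliser with its chamber at about (270,190) and the keys green (258,225), yellow (274,223) and blue (289,221). The key stand is at (200,231), the cover at (436,221), the cutter ring at (343,208), one nozzle at (374,241) and the timer at (363,178). The side view agrees: nozzle (309,260), ring (332,238).

```bash
python3 - <<'E'
from h import *
t=load('top0');s=load('side0')
for n,u,z in[('green',(258,225),56),('yellow',(274,223),56),('blue',(289,221),56),('lockL',(237,188),80),('lockR',(300,184),80),('key',(194,230),70),('cover',(437,221),30),('ring',(343,209),14),('nozz',(374,241.5),20),('timer',(363,178),40)]:
    print(n,onz(t,u,z).round(1))
for n,a,b in[('nozzle tip',(374,240),(309,250)),('ring',(343,204),(332,231)),('coverhandle',(438,219),(379,287))]:
    print(n,tri(t,a,s,b))
im=t['pixels']
cv2.imwrite('pics/c.png',cv2.resize(cv2.cvtColor(im[150:270,180:480],cv2.COLOR_RGB2BGR),None,fx=2.6,fy=2.6,interpolation=cv2.INTER_CUBIC))
w=load('wrist0'); print(w['mtx'])
st=read_state()
from scipy.spatial.transform import Rotation as Ro
Rt=Ro.from_euler('xyz',st['tool_rot']).as_matrix()
o=-w['R'].T@w['t']; print('cam in tool',Rt.T@(o-st['eef_pos']), 'axes',(w['R']@Rt).round(3))
E
```

```text
green [477.3 166.4  56. ]
yellow [484.7 118.8  56. ]
blue [492.1  74.1  56. ]
lockL [583.7 230.7  80. ]
lockR [601.7  44.2  80. ]
key [456.  351.7  70. ]
cover [ 508.  -382.8   30. ]
ring [538.6 -91.4  14. ]
nozz [ 439.5 -188.8   20. ]
timer [ 634.3 -149.6   40. ]
nozzle tip (array([ 442.89652323, -185.15771886,   41.9574578 ]), np.float64(0.35551123245988125))
ring (array([546.6271676 , -87.62371474,  33.17358929]), np.float64(10.879677680129227))
coverhandle (array([ 513.09766613, -382.1891626 ,   41.72506719]), np.float64(0.11788032633072282))
[[301.5190489    0.         322.45880099]
 [  0.         301.5190489  200.77416769]
 [  0.           0.           1.        ]]
cam in tool [ 8.43272823e+01 -1.30008874e-02 -1.42521709e+02] axes [[-0.     1.     0.   ]
 [-0.945 -0.    -0.328]
 [-0.328 -0.     0.945]]
```

View pics/c.png

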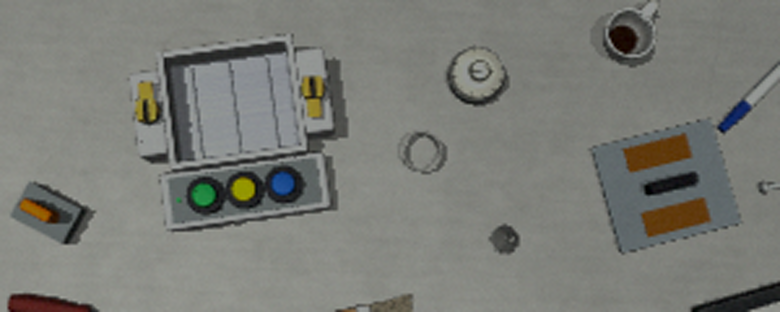

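The crop confirms two loads: the ring and one nozzle. The cover lies well clear on the right and the key's grip points roughly along the image x-axis.

```bash
cat >> h.py <<'E'
from scipy.spatial.transform import Rotation as Ro
def row(P,yaw,base=None):
    """row values for target tcp P with tool down, yaw; base: measured state"""
    s=base or read_state(); A=Ro.from_euler('xyz',s['tool_rot'])
    d=A.inv().apply(np.array(P,float)-s['eef_pos'])/10
    r=(A.inv()*Ro.from_euler('xyz',[np.pi,0,yaw])).as_rotvec()
    print('d',d.round(2),'a',r.round(3))
E
python3 - <<'E'
from h import *
row([300,330,330],3.1416); row([480,-10,300],3.1416)
E
```

```text
d [-21.89 -26.11  -9.9 ] a [-0.001 -0.    -0.225]
d [-47.02 -55.24  -6.86] a [-0.001 -0.    -0.225]
```

>>> send_rows:
  series:
    - {"dx": -21.9, "dy": -26.1, "dz": -9.9, "az": -0.1, "hand": 0}
    - {"dx": -21.9, "dy": -26.1, "dz": -9.9, "az": -0.2, "hand": 0}
    - {"dx": -21.9, "dy": -26.1, "dz": -9.9, "az": -0.225, "hand": 0}
    - {"dx": -21.9, "dy": -26.1, "dz": -9.9, "az": -0.225, "hand": 0}
    - {"dx": -21.9, "dy": -26.1, "dz": -9.9, "az": -0.225, "hand": 0}
    - {"dx": -21.9, "dy": -26.1, "dz": -9.9, "az": -0.225, "hand": 0}
    - {"dx": -21.9, "dy": -26.1, "dz": -9.9, "az": -0.225, "hand": 0}
    - {"dx": -47, "dy": -55.2, "dz": -6.9, "az": -0.225, "hand": 0}
    - {"dx": -47, "dy": -55.2, "dz": -6.9, "az": -0.225, "hand": 0}
    - {"dx": -47, "dy": -55.2, "dz": -6.9, "az": -0.225, "hand": 0}

```text
invalid input at $.series[0]: expected keys ax, ay, az, dx, dy, dz, hand
```

>>> send_rows:
  series:
    - {"ax": 0, "ay": 0, "dx": -21.9, "dy": -26.1, "dz": -9.9, "az": -0.1, "hand": 0}
    - {"ax": 0, "ay": 0, "dx": -21.9, "dy": -26.1, "dz": -9.9, "az": -0.2, "hand": 0}
    - {"ax": 0, "ay": 0, "dx": -21.9, "dy": -26.1, "dz": -9.9, "az": -0.225, "hand": 0}
    - {"ax": 0, "ay": 0, "dx": -21.9, "dy": -26.1, "dz": -9.9, "az": -0.225, "hand": 0}
    - {"ax": 0, "ay": 0, "dx": -21.9, "dy": -26.1, "dz": -9.9, "az": -0.225, "hand": 0}
    - {"ax": 0, "ay": 0, "dx": -21.9, "dy": -26.1, "dz": -9.9, "az": -0.225, "hand": 0}
    - {"ax": 0, "ay": 0, "dx": -21.9, "dy": -26.1, "dz": -9.9, "az": -0.225, "hand": 0}
    - {"ax": 0, "ay": 0, "dx": -47, "dy": -55.2, "dz": -6.9, "az": -0.225, "hand": 0}
    - {"ax": 0, "ay": 0, "dx": -47, "dy": -55.2, "dz": -6.9, "az": -0.225, "hand": 0}
    - {"ax": 0, "ay": 0, "dx": -47, "dy": -55.2, "dz": -6.9, "az": -0.225, "hand": 0}

```text
clock: 1.15
eef_pos: [368.6, 200.4, 318.1]
tool_rot: [3.141, 0.001, -3.141]
force: [1.4, 1.5, -0.1]
width: 85.3
gripper_force: 0.0
```

>>> send_rows:
  series:
    - {"ax": 0, "ay": 0, "dx": -20, "dy": -20, "dz": 0, "az": 0, "hand": 0}

```text
clock: 1.25
eef_pos: [402.4, 164.3, 317.8]
tool_rot: [-3.141, -0.002, -3.141]
force: [1.4, 1.9, -0.1]
width: 85.6
gripper_force: 0.0
```

```bash
python3 - <<'E'
from h import *
snap('wrist','w1'); row([460,-50,300],np.pi)
E
```

```text
d [ -5.23 -20.69   1.95] a [-0.004  0.005 -0.011]
```

View pics/w1.png

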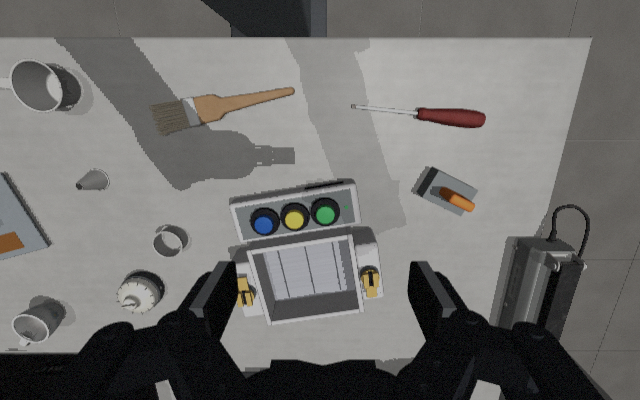

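>>> send_rows:
  series:
    - {"ax": 0, "ay": 0, "dx": -5.8, "dy": -21.4, "dz": 1.8, "az": 0, "hand": 0}
    - {"ax": 0, "ay": 0, "dx": -5.8, "dy": -21.4, "dz": 1.8, "az": 0, "hand": 0}
    - {"ax": 0, "ay": 0, "dx": -5.8, "dy": -21.4, "dz": 1.8, "az": 0, "hand": 0}
    - {"ax": 0, "ay": 0, "dx": -5.8, "dy": -21.4, "dz": 1.8, "az": 0, "hand": 0}
    - {"ax": 0, "ay": 0, "dx": -5.8, "dy": -21.4, "dz": 1.8, "az": 0, "hand": 0}
    - {"ax": 0, "ay": 0, "dx": -5.8, "dy": -21.4, "dz": 1.8, "az": 0, "hand": 0}
    - {"ax": 0, "ay": 0, "dx": -5.8, "dy": -21.4, "dz": 1.8, "az": 0, "hand": 0}
    - {"ax": 0, "ay": 0, "dx": -5.8, "dy": -21.4, "dz": 1.8, "az": 0, "hand": 0}

```text
clock: 2.1
eef_pos: [461.2, -45.3, 299.8]
tool_rot: [3.141, -0.0, -3.139]
force: [-0.8, -0.1, -0.2]
width: 85.0
gripper_force: 0.0
```

```bash
python3 - <<'E'
from h import *
snap('wrist','w2'); print(read_state()['qpos'])
E
```

```text
[-0.17734575  0.28503975  0.27945745  1.92535666 -0.09683275  0.94426042
  1.72211216]
```

View pics/w2.png

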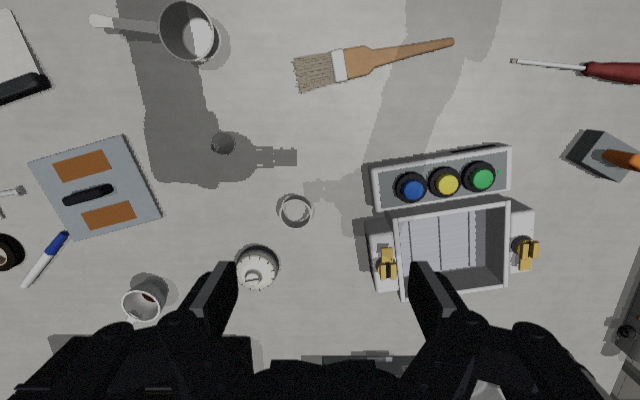

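w1: keys at (265,221), (295,216), (325,211); stand (445,192) with grip (460,202); brass wings at (245,292) and (370,280); ring (171,240). w2: nozzle (223,142), ring (296,210), keys (411,186), (445,183), (481,177), wings (387,264) and (525,250), and the cover with its handle at (88,195).

```bash
cat >> h.py <<'E'
def blob(g,lo,hi,box,k=0):
    h=cv2.cvtColor(g['pixels'],cv2.COLOR_RGB2HSV); m=cv2.inRange(h,np.array(lo),np.array(hi))
    x0,y0,x1,y1=box; mm=np.zeros_like(m); mm[y0:y1,x0:x1]=m[y0:y1,x0:x1]
    c=max(cv2.findContours(mm,cv2.RETR_EXTERNAL,cv2.CHAIN_APPROX_NONE)[0],key=cv2.contourArea)
    (cx,cy),(w,hh),a=cv2.minAreaRect(c); M=cv2.moments(c)
    return np.array([M['m10']/M['m00'],M['m01']/M['m00']]),cv2.boxPoints(((cx,cy),(w,hh),a)),c
E
python3 - <<'E'
from h import *
a,b=load('w1'),load('w2')
B=([105,120,60],[125,255,255]);Y=([24,150,80],[34,255,255]);G=([55,120,60],[85,255,255]);O=([5,180,120],[18,255,255]);BR=([18,90,70],[26,255,255])
P={}
for n,c,b1,b2 in[('blue',B,(240,195,285,245),(390,165,430,210)),('yellow',Y,(275,195,315,240),(425,165,465,205)),('green',G,(305,190,345,235),(460,155,505,205))]:
    u,v=blob(a,*c,b1)[0],blob(b,*c,b2)[0]; X,e=tri(a,u,b,v); P[n]=X; print(n,u.round(1),v.round(1),X.round(1),round(e,1),onz(a,u,56)[:2].round(1),onz(b,v,56)[:2].round(1))
d=P['green']-P['blue'];print('yaw',np.arctan2(-d[0],d[1]),np.linalg.norm(d))
for g,n,bx in[(a,'R',(225,265,262,320)),(a,'L',(355,255,390,305)),(b,'R',(370,240,405,290)),(b,'L',(505,230,545,280))]:
    try:
        u,box,c=blob(g,*BR,bx);print(n,u.round(1),cv2.contourArea(c),onz(g,u,75).round(1))
    except Exception as e: print(n,e,cv2.cvtColor(g['pixels'],cv2.COLOR_RGB2HSV)[(bx[1]+bx[3])//2,bx[0]:bx[2]:4].tolist())
u,v=blob(a,*O,(430,170,490,225))[1],blob(b,*O,(595,140,640,180))[1]
print('key corners',[onz(a,p,72)[:2].round(1) for p in u])
for n,p,q in[('nozzle tip',(79,184),(223,141)),('ring top',(170,238),(297,210)),('handle',(16,0),(88,195))][:2]: print(n,tri(a,p,b,q))
# chamber top outer corners
for n,p,q in[('BR',(267,323),(403,300)),('FR',(244,250),(390,213)),('FL',(356,234),(507,200)),('BL',(364,311),(507,289))]:
    X,e=tri(a,p,b,q);print(n,X.round(1),round(e,1),onz(b,q,62)[:2].round(1),onz(a,p,62)[:2].round(1))
E
```

```text
blue [263.4 224.4] [413.3 189.9] [495.8  77.4  53.4] 0.4 [494.4  77.9] [495.2  76.6]Traceback (most recent call last):
  File "<stdin>", line 6, in <module>
  File "h.py", line 30, in blob
    return np.array([M['m10']/M['m00'],M['m01']/M['m00']]),cv2.boxPoints(((cx,cy),(w,hh),a)),c
                     ~~~~~~~~^~~~~~~~~
ZeroDivisionError: float division by zero
```

```bash
cat > m.py <<'E'
from h import *
a,b=load('w1'),load('w2')
H=lambda g,u:cv2.cvtColor(g['pixels'],cv2.COLOR_RGB2HSV)[int(u[1]),int(u[0])].tolist()
print([H(a,u) for u in[(295,216),(325,211),(265,221),(460,202),(246,290),(370,283)]],[H(b,u) for u in[(445,183),(481,177),(623,158),(387,258),(525,255)]])
B=([100,120,60],[125,255,255]);Y=([20,150,80],[34,255,255]);G=([45,120,60],[90,255,255]);O=([5,150,100],[18,255,255]);BR=([15,90,70],[28,255,255])
P={}
for n,c,b1,b2 in[('blue',B,(240,195,285,245),(390,165,430,210)),('yellow',Y,(275,195,315,240),(425,165,465,205)),('green',G,(305,190,345,235),(460,155,505,205))]:
    u,v=blob(a,*c,b1)[0],blob(b,*c,b2)[0]; X,e=tri(a,u,b,v); P[n]=X; print(n,u.round(1),v.round(1),X.round(1),round(e,1),onz(a,u,56)[:2].round(1),onz(b,v,56)[:2].round(1))
d=P['green']-P['blue'];print('yaw',np.arctan2(-d[0],d[1]),np.linalg.norm(d))
for g,n,bx in[(a,'R',(225,265,262,320)),(a,'L',(355,255,390,305)),(b,'R',(370,240,405,290)),(b,'L',(505,230,545,280))]:
    u,box,c=blob(g,*BR,bx);print(n,u.round(1),cv2.contourArea(c),onz(g,u,75).round(1))
u=blob(a,*O,(430,170,490,225))[1]
print('key corners',[onz(a,p,72)[:2].round(1) for p in u])
for n,p,q in[('nozzle tip',(79,184),(223,141)),('ring top',(170,238),(297,210))]: print(n,tri(a,p,b,q))
for n,p,q in[('BR',(267,323),(403,300)),('FR',(244,250),(390,213)),('FL',(356,234),(507,200)),('BL',(364,311),(507,289))]:
    X,e=tri(a,p,b,q);print(n,X.round(1),round(e,1),onz(b,q,62)[:2].round(1),onz(a,p,62)[:2].round(1))
E
sed -i 's/ M=cv2.moments(c)/ M=cv2.moments(c); M["m00"]=M["m00"] or 1e-9/' h.py; python3 m.py
```

```text
[[28, 137, 180], [68, 128, 157], [108, 178, 158], [17, 157, 179], [20, 127, 129], [131, 78, 36]] [[29, 134, 181], [69, 132, 156], [11, 188, 68], [21, 124, 173], [22, 120, 178]]
blue [263.4 224.4] [413.3 189.9] [495.8  77.4  53.4] 0.4 [494.4  77.9] [495.2  76.6]
yellow [298.4 212. ] [0. 0.] [352.7 124.1 550.9] 158.5 [475.  129.4] [ 277.5 -400.9]
green [325.  214.5] [482.5 178.6] [479.8 167.8  53.8] 0.3 [478.8 167.8] [479.4 166.7]
yaw 0.17480289791216583 91.85820090413087
R [244. 292.] 281.0 [597.1  45.5  75. ]
L [370.3 282. ] 331.0 [579.4 235.5  75. ]
R [386.5 263.2] 316.0 [595.8  44.1  75. ]
L [528.5 253.4] 373.5 [580.2 238.1  75. ]
key corners [array([452.6, 335.2]), array([440.1, 339.4]), array([456.4, 372.9]), array([469.3, 369. ])]
nozzle tip (array([ 430.40395265, -168.861162  ,   63.66716646]), np.float64(1.3381317196246807))
ring top (array([537.2914838 , -83.74651688,  17.06870544]), np.float64(3.5396576503679493))
BR [662.6  75.   66.8] 1.0 [666.8  76.7] [666.   73.9]
FR [529.3  47.5  62.2] 6.4 [526.1  46.4] [533.   47.8]
FL [515.2 215.   41.7] 2.3 [507.1 201.3] [506.9 212.8]
BL [647.9 231.7  57.8] 3.4 [647.  229.6] [642.3 230.5]
```

```bash
python3 - <<'E'
from h import *
row([445,-187,150],1.743)
E
```

```text
d [  1.67 -14.18  14.98] a [ 0.000e+00 -1.000e-03  1.402e+00]
```

>>> send_rows:
  series:
    - {"ax": 0, "ay": 0, "dx": 1.7, "dy": -14.2, "dz": 15, "az": 0.14, "hand": 0.3}
    - {"ax": 0, "ay": 0, "dx": 1.7, "dy": -14.2, "dz": 15, "az": 0.28, "hand": 0.3}
    - {"ax": 0, "ay": 0, "dx": 1.7, "dy": -14.2, "dz": 15, "az": 0.42, "hand": 0.3}
    - {"ax": 0, "ay": 0, "dx": 1.7, "dy": -14.2, "dz": 15, "az": 0.56, "hand": 0.3}
    - {"ax": 0, "ay": 0, "dx": 1.7, "dy": -14.2, "dz": 15, "az": 0.7, "hand": 0.3}
    - {"ax": 0, "ay": 0, "dx": 1.7, "dy": -14.2, "dz": 15, "az": 0.84, "hand": 0.3}
    - {"ax": 0, "ay": 0, "dx": 1.7, "dy": -14.2, "dz": 15, "az": 0.98, "hand": 0.3}
    - {"ax": 0, "ay": 0, "dx": 1.7, "dy": -14.2, "dz": 15, "az": 1.12, "hand": 0.3}
    - {"ax": 0, "ay": 0, "dx": 1.7, "dy": -14.2, "dz": 15, "az": 1.26, "hand": 0.3}
    - {"ax": 0, "ay": 0, "dx": 1.7, "dy": -14.2, "dz": 15, "az": 1.4, "hand": 0.3}

```text
clock: 3.15
eef_pos: [445.2, -187.4, 150.0]
tool_rot: [3.141, -0.001, 1.739]
force: [-0.5, -0.6, 0.4]
width: 59.8
gripper_force: 0.0
```

>>> send_rows:
  series:
    - {"ax": 0, "ay": 0, "dx": 0, "dy": 0, "dz": 0, "az": 0, "hand": 0.3}
    - {"ax": 0, "ay": 0, "dx": 0, "dy": 0, "dz": 0, "az": 0, "hand": 0.3}

```text
clock: 3.35
eef_pos: [444.9, -187.9, 149.9]
tool_rot: [3.142, -0.0, 1.747]
force: [0.2, -0.3, 0.5]
width: 60.1
gripper_force: 0.0
```

```bash
python3 - <<'E'
from h import *
snap('wrist','w3');print(read_state()['qpos'])
E
```

```text
[-0.05672079  0.5896576   0.59403956  2.06701652 -0.54729897  0.64218719
  1.08426334]
```

View pics/w3.png

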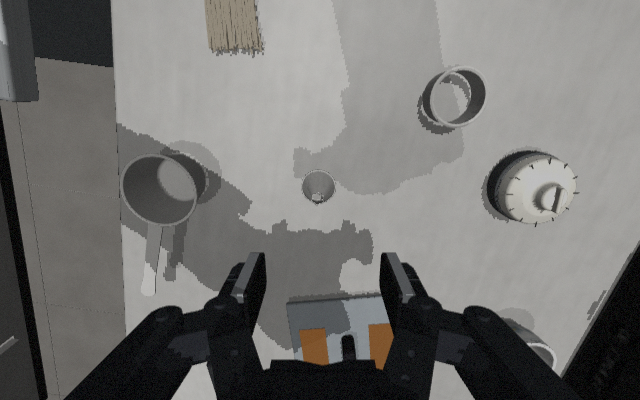

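The nozzle's foot is at about (319,187), roughly 34 px wide, with its tip at (318,196). The ring's rim centre is at (455,96).

```bash
python3 - <<'E'
from h import *
a,b=load('w2'),load('w3')
print(onz(b,(319,187),0),onz(b,(318,196),40),tri(a,(223,138),b,(318,196)))
print(np.linalg.norm(onz(b,(302,187),0)-onz(b,(336,187),0)))
print('ring',onz(b,(455,96),28),onz(a,(295.5,210.5),28),tri(a,(295.5,210.5),b,(455,96)))
X=onz(b,(319,187),0); row([X[0],X[1],0],1.743)
E
```

```text
[ 442.10553514 -190.64860559    0.        ] [ 441.03464317 -187.20560896   40.        ] (array([ 446.45214838, -224.40718103,  -91.01200582]), np.float64(10.582959468030436))
34.374521170870096
ring [538.49283796 -85.23925559  28.        ] [535.76685966 -84.68150696  28.        ] (array([537.54888066, -85.01099612,  26.92666861]), np.float64(2.586598883900267))
d [-0.2  -0.31 15.  ] a [ 0.    -0.     0.003]
```

>>> send_rows:
  series:
    - {"ax": 0, "ay": 0, "dx": -0.1, "dy": -0.35, "dz": 4, "az": 0, "hand": 0.3}
    - {"ax": 0, "ay": 0, "dx": -0.1, "dy": -0.35, "dz": 8, "az": 0, "hand": 0.3}
    - {"ax": 0, "ay": 0, "dx": -0.1, "dy": -0.35, "dz": 12, "az": 0, "hand": 0.3}
    - {"ax": 0, "ay": 0, "dx": -0.1, "dy": -0.35, "dz": 14.9, "az": 0, "hand": 0.3}
    - {"ax": 0, "ay": 0, "dx": -0.1, "dy": -0.35, "dz": 14.9, "az": 0, "hand": 0.3}
    - {"ax": 0, "ay": 0, "dx": -0.1, "dy": -0.35, "dz": 14.9, "az": 0, "hand": 0.9}
    - {"ax": 0, "ay": 0, "dx": -0.1, "dy": -0.35, "dz": 14.9, "az": 0, "hand": 0.9}
    - {"ax": 0, "ay": 0, "dx": -0.1, "dy": -0.35, "dz": 14.9, "az": 0, "hand": 0.9}
    - {"ax": 0, "ay": 0, "dx": -0.1, "dy": -0.35, "dz": 14.9, "az": 0, "hand": 0.9}
    - {"ax": 0, "ay": 0, "dx": -0.1, "dy": -0.35, "dz": 14.9, "az": 0, "hand": 0.9}

```text
clock: 4.4
eef_pos: [442.1, -191.2, 2.6]
tool_rot: [3.139, 0.002, 1.742]
force: [-1.4, 0.3, 8.9]
width: 28.9
gripper_force: 58.1
```

>>> send_rows:
  series:
    - {"ax": 0, "ay": 0, "dx": 0, "dy": 0, "dz": 0, "az": 0, "hand": 0.9}
    - {"ax": 0, "ay": 0, "dx": 0, "dy": 0, "dz": -4, "az": 0, "hand": 0.9}
    - {"ax": 0, "ay": 0, "dx": 0, "dy": 0, "dz": -9, "az": 0, "hand": 0.9}
    - {"ax": 0, "ay": 0, "dx": 0, "dy": 0, "dz": -14, "az": 0, "hand": 0.9}
    - {"ax": 0, "ay": 0, "dx": 0, "dy": 0, "dz": -15, "az": 0, "hand": 0.9}
    - {"ax": 0, "ay": 0, "dx": 0, "dy": 0, "dz": -15, "az": 0, "hand": 0.9}

```text
clock: 5.0
eef_pos: [442.9, -190.6, 153.4]
tool_rot: [3.136, 0.002, 1.743]
force: [-0.1, -0.6, -0.4]
width: 28.5
gripper_force: 57.2
```

```bash
python3 - <<'E'
from h import *
c=np.array([589.3,140.2]);y=.172
f=lambda xs,ys:c+[np.cos(y)*xs-np.sin(y)*ys,np.sin(y)*xs+np.cos(y)*ys]
snap('wrist','w4');s=read_state();print(s['width'],s['eef_pos'])
print(f(0,38),f(0,-32))
row([*f(0,38),150],1.743,s);row([*f(0,38),14],1.743,s)
E
```

```text
28.60416870802168 [ 441.83101096 -189.94114714  151.70065184]
[582.7961792  177.63928839] [594.77690173 108.6721782 ]
d [33.79 20.2   0.21] a [0.002 0.    0.   ]
d [33.8  20.16 13.81] a [0.002 0.    0.   ]
```

View pics/w4.png

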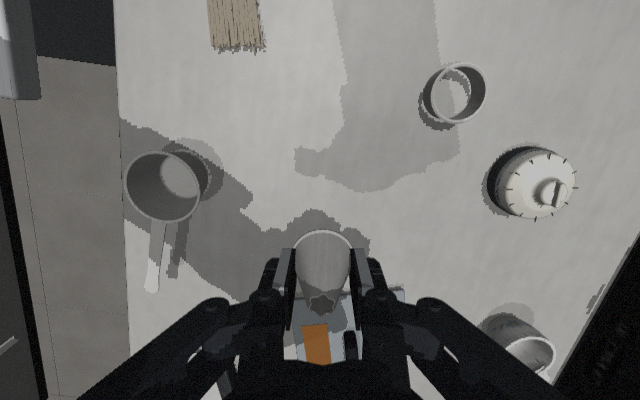

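The nozzle is held between the pads at (322,270), foot toward the camera. Next it goes to the left half of the chamber.

>>> send_rows:
  series:
    - {"ax": 0, "ay": 0, "dx": 33.8, "dy": 20.2, "dz": 0.2, "az": 0, "hand": 0.9}
    - {"ax": 0, "ay": 0, "dx": 33.8, "dy": 20.2, "dz": 0.2, "az": 0, "hand": 0.9}
    - {"ax": 0, "ay": 0, "dx": 33.8, "dy": 20.2, "dz": 0.2, "az": 0, "hand": 0.9}
    - {"ax": 0, "ay": 0, "dx": 33.8, "dy": 20.2, "dz": 0.2, "az": 0, "hand": 0.9}
    - {"ax": 0, "ay": 0, "dx": 33.8, "dy": 20.2, "dz": 0.2, "az": 0, "hand": 0.9}
    - {"ax": 0, "ay": 0, "dx": 33.8, "dy": 20.2, "dz": 0.2, "az": 0, "hand": 0.9}
    - {"ax": 0, "ay": 0, "dx": 33.8, "dy": 20.2, "dz": 0.2, "az": 0, "hand": 0.9}
    - {"ax": 0, "ay": 0, "dx": 33.8, "dy": 20.2, "dz": 0.2, "az": 0, "hand": 0.9}
    - {"ax": 0, "ay": 0, "dx": 33.8, "dy": 20.2, "dz": 0.2, "az": 0, "hand": 0.9}
    - {"ax": 0, "ay": 0, "dx": 33.8, "dy": 20.2, "dz": 0.2, "az": 0, "hand": 0.9}

```text
clock: 6.05
eef_pos: [581.4, 177.6, 146.4]
tool_rot: [-3.138, 0.001, 1.744]
force: [0.1, -0.6, -0.5]
width: 28.9
gripper_force: 57.2
```

```bash
python3 - <<'E'
from h import *
g=snap('wrist','w5');row([582.8,177.6,14],1.743)
s=read_state();print(s['width'],s['eef_pos'])
E
```

```text
d [ 0.17  0.21 13.31] a [-0.004  0.001 -0.002]
28.618422754519504 [581.43123468 175.77170976 147.06004122]
```

View pics/w5.png

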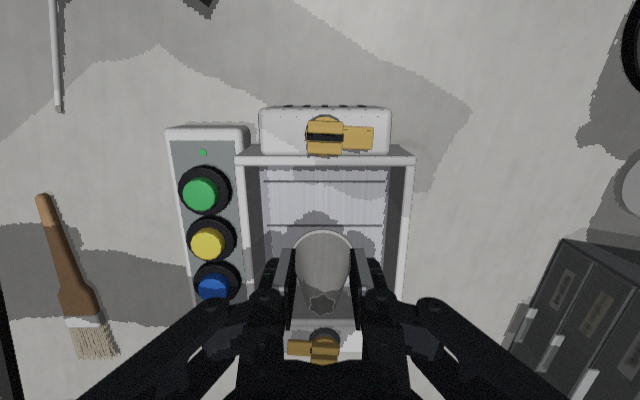

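The left fastener's slot is at (325,137), and the chamber's inside spans columns 248 to 405 at the far rim. The nozzle is centred between the walls.

>>> send_rows:
  series:
    - {"ax": 0, "ay": 0, "dx": 0.1, "dy": 0.1, "dz": 4, "az": 0, "hand": 0.9}
    - {"ax": 0, "ay": 0, "dx": 0.1, "dy": 0.1, "dz": 8, "az": 0, "hand": 0.9}
    - {"ax": 0, "ay": 0, "dx": 0.1, "dy": 0.1, "dz": 11, "az": 0, "hand": 0.9}
    - {"ax": 0, "ay": 0, "dx": 0.1, "dy": 0.1, "dz": 13.2, "az": 0, "hand": 0.9}
    - {"ax": 0, "ay": 0, "dx": 0.1, "dy": 0.1, "dz": 13.3, "az": 0, "hand": 0.9}
    - {"ax": 0, "ay": 0, "dx": 0.1, "dy": 0.1, "dz": 13.3, "az": 0, "hand": 0.35}
    - {"ax": 0, "ay": 0, "dx": 0.1, "dy": 0.1, "dz": 13.3, "az": 0, "hand": 0.35}
    - {"ax": 0, "ay": 0, "dx": 0.1, "dy": 0.1, "dz": 13.3, "az": 0, "hand": 0.35}
    - {"ax": 0, "ay": 0, "dx": 0.1, "dy": 0.1, "dz": 13.3, "az": 0, "hand": 0.35}

```text
clock: 7.0
eef_pos: [583.7, 177.9, 16.5]
tool_rot: [3.141, -0.0, 1.742]
force: [-0.1, -0.0, 0.2]
width: 55.7
gripper_force: 0.0
```

>>> send_rows:
  series:
    - {"ax": 0, "ay": 0, "dx": 0, "dy": 0, "dz": -4, "az": 0, "hand": 0.3}
    - {"ax": 0, "ay": 0, "dx": 0, "dy": 0, "dz": -9, "az": 0, "hand": 0.3}
    - {"ax": 0, "ay": 0, "dx": 0, "dy": 0, "dz": -14, "az": 0, "hand": 0.3}
    - {"ax": 0, "ay": 0, "dx": -10, "dy": -2, "dz": -14, "az": 0, "hand": 0.3}
    - {"ax": 0, "ay": 0, "dx": -10, "dy": -2, "dz": -14, "az": 0, "hand": 0.3}
    - {"ax": 0, "ay": 0, "dx": -10, "dy": -2, "dz": -14, "az": 0, "hand": 0.3}
    - {"ax": 0, "ay": 0, "dx": -10, "dy": -2, "dz": -14, "az": 0, "hand": 0.3}

```text
clock: 7.7
eef_pos: [580.8, 74.2, 156.6]
tool_rot: [3.141, -0.0, 1.738]
force: [-0.4, 1.8, -0.2]
width: 59.5
gripper_force: 0.0
```

```bash
python3 - <<'E'
from h import *
g=snap('wrist','w6');row([537,-85,150],1.743)
s=read_state();print(s['width'],s['eef_pos'])
E
```

```text
d [-15.16  -7.05   0.6 ] a [ 0.    -0.001 -0.002]
59.77801081191736 [580.82628938  76.31572062 156.16361615]
```

View pics/w6.png

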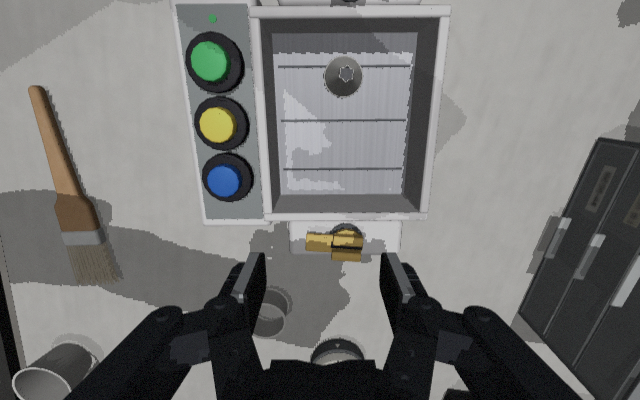

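The nozzle stands upright in the chamber at (344,76). The right fastener's head is at (346,242), and the keys are at (211,62), (217,125) and (224,181).

```bash
python3 - <<'E'
from h import *
g=load('w6');a=load('w5')
C=[onz(g,u,62)[:2] for u in[(250,8),(450,8),(427,214),(266,217)]]
print(np.round(C,1),np.mean(C,0)); e=lambda p,q:(np.arctan2(*(q-p)[::-1]),np.linalg.norm(q-p))
print(e(C[0],C[1]),e(C[3],C[2]),e(C[3],C[0]),e(C[2],C[1]))
Y=([22,90,90],[34,255,255]);G=([45,90,60],[90,255,255]);B=([100,120,60],[125,255,255])
K={}
for n,c,b,b1 in[('g',G,(185,35,240,90),(180,170,222,215)),('y',Y,(190,100,240,150),(188,222,228,262)),('b',B,(200,158,245,205),(193,272,235,302))]:
    u=blob(g,*c,b)[0];v=blob(a,*c,b1)[0];K[n]=onz(g,u,56)[:2];print(n,u.round(1),K[n].round(1),onz(a,v,56)[:2].round(1))
d=K['g']-K['b'];th=np.arctan2(-d[0],d[1]);print('yaw',th,np.linalg.norm(d),np.mean(list(K.values()),0)+103*np.array([np.cos(th),np.sin(th)]))
for gg,n,b in[(g,'R',(300,220,370,265)),(a,'L',(295,110,380,160))]:
    u,bx,c=blob(gg,[12,90,50],[30,255,255],b);print(n,u.round(1),cv2.contourArea(c),cv2.boundingRect(c))
print('L slot',onz(a,(325,137),82)[:2],'R slot',onz(g,(346,243),82)[:2])
E
```

```text
[[509.  205.4]
 [643.5 228.1]
 [670.   79.4]
 [536.   54.1]] [589.60818377 141.73524319]
(np.float64(0.16720300493852883), np.float64(136.38618294170203)) (np.float64(0.18660931758870247), np.float64(136.40247226131456)) (np.float64(1.7473756713158506), np.float64(153.6695291849338)) (np.float64(1.7474777984482253), np.float64(151.02265536014872))
g [208.9  60.5] [480.7 168.2] [481.  169.8]
y [216.4 124.2] [488.5 123.3] [488.6 125. ]
b [223.6 179.9] [496.8  78.9] [496.3  83. ]
yaw 0.17837574945039894 90.72137440271837 [590.02660062 141.72230406]
R [336.4 243.9] 1165.0 (306, 229, 57, 33)
L [337.5 136.7] 1570.0 (306, 116, 68, 40)
L slot [572.96466085 235.37506049] R slot [604.20068358  51.04151526]
```

>>> send_rows:
  series:
    - {"ax": 0, "ay": 0, "dx": -15.2, "dy": -7.0, "dz": 0.6, "az": 0, "hand": 0.1}
    - {"ax": 0, "ay": 0, "dx": -15.2, "dy": -7.0, "dz": 0.6, "az": 0, "hand": 0.1}
    - {"ax": 0, "ay": 0, "dx": -15.2, "dy": -7.0, "dz": 0.6, "az": 0, "hand": 0.1}
    - {"ax": 0, "ay": 0, "dx": -15.2, "dy": -7.0, "dz": 0.6, "az": 0, "hand": 0.1}
    - {"ax": 0, "ay": 0, "dx": -15.2, "dy": -7.0, "dz": 0.6, "az": 0, "hand": 0.1}
    - {"ax": 0, "ay": 0, "dx": -15.2, "dy": -7.0, "dz": 0.6, "az": 0, "hand": 0.1}

```text
clock: 8.35
eef_pos: [538.4, -83.6, 149.6]
tool_rot: [3.141, -0.002, 1.744]
force: [0.1, 1.2, -0.5]
width: 77.0
gripper_force: 0.0
```

```bash
python3 - <<'E'
from h import *
g=snap('wrist','w7');s=read_state();print(s['width'],s['eef_pos'])
X=s['eef_pos'];print('expected px',proj(g,[537,-85,28]),proj(g,[537,-85,0]))
gr=cv2.medianBlur(cv2.cvtColor(g['pixels'],cv2.COLOR_RGB2GRAY),3)
c=cv2.HoughCircles(gr[90:290,220:420],cv2.HOUGH_GRADIENT,1,15,param1=80,param2=18,minRadius=20,maxRadius=40)
if c is not None:
  for q in c[0][:5]: print(q+[220,90,0],onz(g,q[:2]+[220,90],28)[:2],onz(g,q[:2]+[220,90],0)[:2])
row([537,-85,4],1.743,s)
cv2.imwrite('pics/w7c.png',cv2.resize(cv2.cvtColor(g['pixels'][80:280,220:420],cv2.COLOR_RGB2BGR),None,fx=2,fy=2))
E
```

```text
77.15128084553778 [538.48435815 -82.91999657 149.54846432]
expected px [320.46664924 194.82202498] [320.62760038 186.29011677]
[325.5 187.5  21. ] [540.33601331 -77.28126786] [542.06701375 -85.40699803]
[407.5 264.5  36. ] [ 635.25883749 -142.22460885] [ 647.04157223 -157.22743328]
[326.5        203.5         29.39999962] [543.97318085 -92.3961087 ] [ 546.08933462 -102.12240613]
[410.5        279.5         31.60000038] [ 642.85835649 -158.61539462] [ 655.44583284 -175.3539009 ]
d [-0.2  -0.18 14.55] a [ 0.    -0.002  0.002]
```

>>> send_rows:
  series:
    - {"ax": 0, "ay": 0, "dx": -0.3, "dy": 0, "dz": 4, "az": 0, "hand": 0.1}
    - {"ax": 0, "ay": 0, "dx": -0.3, "dy": 0, "dz": 8, "az": 0, "hand": 0.1}
    - {"ax": 0, "ay": 0, "dx": -0.3, "dy": 0, "dz": 12, "az": 0, "hand": 0.1}
    - {"ax": 0, "ay": 0, "dx": -0.3, "dy": 0, "dz": 14.6, "az": 0, "hand": 0.1}
    - {"ax": 0, "ay": 0, "dx": -0.3, "dy": 0, "dz": 14.6, "az": 0, "hand": 0.1}
    - {"ax": 0, "ay": 0, "dx": -0.3, "dy": 0, "dz": 14.6, "az": 0, "hand": 0.7}
    - {"ax": 0, "ay": 0, "dx": -0.3, "dy": 0, "dz": 14.6, "az": 0, "hand": 0.7}
    - {"ax": 0, "ay": 0, "dx": -0.3, "dy": 0, "dz": 14.6, "az": 0, "hand": 0.7}
    - {"ax": 0, "ay": 0, "dx": -0.3, "dy": 0, "dz": 14.6, "az": 0, "hand": 0.7}
    - {"ax": 0, "ay": 0, "dx": -0.3, "dy": 0, "dz": 14.6, "az": 0, "hand": 0.7}

```text
clock: 9.4
eef_pos: [539.7, -88.1, 5.8]
tool_rot: [3.138, 0.0, 1.742]
force: [-0.7, 2.3, 7.4]
width: 45.9
gripper_force: 61.6
```

>>> send_rows:
  series:
    - {"ax": 0, "ay": 0, "dx": 0, "dy": 0, "dz": 0, "az": 0, "hand": 0.7}
    - {"ax": 0, "ay": 0, "dx": 0, "dy": 0, "dz": -4, "az": 0, "hand": 0.7}
    - {"ax": 0, "ay": 0, "dx": 0, "dy": 0, "dz": -9, "az": 0, "hand": 0.7}
    - {"ax": 0, "ay": 0, "dx": 0, "dy": 0, "dz": -14, "az": 0, "hand": 0.7}
    - {"ax": 0, "ay": 0, "dx": 0, "dy": 0, "dz": -15, "az": 0, "hand": 0.7}
    - {"ax": 0, "ay": 0, "dx": 0, "dy": 0, "dz": -15, "az": 0, "hand": 0.7}

```text
clock: 10.0
eef_pos: [539.8, -88.6, 156.6]
tool_rot: [3.136, 0.001, 1.742]
force: [0.6, 0.4, -0.7]
width: 45.7
gripper_force: 61.8
```

```bash
python3 - <<'E'
from h import *
c=np.array([589.8,141.5]);y=.178
f=lambda xs,ys:c+[np.cos(y)*xs-np.sin(y)*ys,np.sin(y)*xs+np.cos(y)*ys]
g=snap('wrist','w8');s=read_state();print(s['width'],s['eef_pos'],f(0,-35))
row([*f(0,-35),150],1.749,s);row([*f(0,-35),14],1.749,s)
E
```

```text
45.72337698485038 [538.56177069 -88.02243833 154.69115004] [595.99715353 107.05300756]
d [18.24  8.99  0.49] a [ 0.002 -0.    -0.006]
d [18.23  8.97 14.09] a [ 0.002 -0.    -0.006]
```

View pics/w8.png

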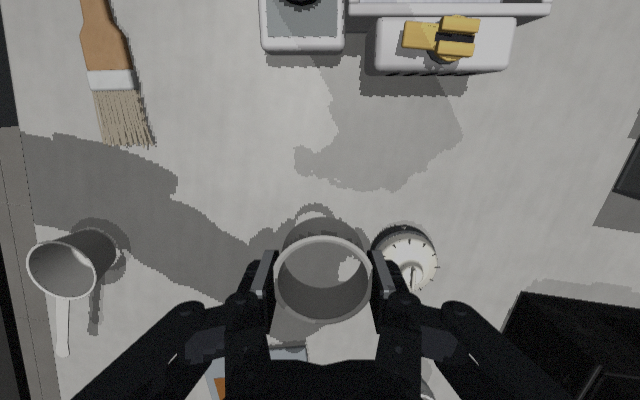

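The ring is held level, its rim centred near (323,278).

>>> send_rows:
  series:
    - {"ax": 0, "ay": 0, "dx": 18.2, "dy": 9, "dz": 0.5, "az": 0, "hand": 0.7}
    - {"ax": 0, "ay": 0, "dx": 18.2, "dy": 9, "dz": 0.5, "az": 0, "hand": 0.7}
    - {"ax": 0, "ay": 0, "dx": 18.2, "dy": 9, "dz": 0.5, "az": 0, "hand": 0.7}
    - {"ax": 0, "ay": 0, "dx": 18.2, "dy": 9, "dz": 0.5, "az": 0, "hand": 0.7}
    - {"ax": 0, "ay": 0, "dx": 18.2, "dy": 9, "dz": 0.5, "az": 0, "hand": 0.7}
    - {"ax": 0, "ay": 0, "dx": 18.2, "dy": 9, "dz": 0.5, "az": 0, "hand": 0.7}
    - {"ax": 0, "ay": 0, "dx": 18.2, "dy": 9, "dz": 0.5, "az": 0, "hand": 0.7}

```text
clock: 10.75
eef_pos: [594.8, 104.3, 147.6]
tool_rot: [-3.139, 0.001, 1.74]
force: [-1.0, -0.3, -1.1]
width: 45.7
gripper_force: 61.8
```

>>> send_rows:
  series:
    - {"ax": 0, "ay": 0, "dx": 0, "dy": 0, "dz": 4, "az": 0, "hand": 0.7}
    - {"ax": 0, "ay": 0, "dx": 0, "dy": 0, "dz": 8, "az": 0, "hand": 0.7}
    - {"ax": 0, "ay": 0, "dx": 0, "dy": 0, "dz": 12, "az": 0, "hand": 0.7}
    - {"ax": 0, "ay": 0, "dx": 0, "dy": 0, "dz": 13.3, "az": 0, "hand": 0.7}
    - {"ax": 0, "ay": 0, "dx": 0, "dy": 0, "dz": 13.3, "az": 0, "hand": 0.7}
    - {"ax": 0, "ay": 0, "dx": 0, "dy": 0, "dz": 13.3, "az": 0, "hand": 0.25}
    - {"ax": 0, "ay": 0, "dx": 0, "dy": 0, "dz": 13.3, "az": 0, "hand": 0.25}
    - {"ax": 0, "ay": 0, "dx": 0, "dy": 0, "dz": 13.3, "az": 0, "hand": 0.25}

```text
clock: 11.55
eef_pos: [596.3, 105.5, 16.5]
tool_rot: [3.141, 0.0, 1.741]
force: [0.6, 0.7, 0.1]
width: 64.2
gripper_force: 0.0
```

>>> send_rows:
  series:
    - {"ax": 0, "ay": 0, "dx": 0, "dy": 0, "dz": -5, "az": 0, "hand": 0.25}
    - {"ax": 0, "ay": 0, "dx": 0, "dy": 0, "dz": -10, "az": 0, "hand": 0.25}
    - {"ax": 0, "ay": 0, "dx": 0, "dy": 0, "dz": -15, "az": 0, "hand": 0.2}
    - {"ax": 0, "ay": 0, "dx": -10, "dy": 0, "dz": -16, "az": 0, "hand": 0.2}
    - {"ax": 0, "ay": 0, "dx": -10, "dy": 0, "dz": -16, "az": 0, "hand": 0.2}
    - {"ax": 0, "ay": 0, "dx": -10, "dy": 0, "dz": -16, "az": 0, "hand": 0.2}
    - {"ax": 0, "ay": 0, "dx": -10, "dy": 0, "dz": -16, "az": 0, "hand": 0.2}

```text
clock: 12.25
eef_pos: [613.0, 5.5, 176.6]
tool_rot: [3.141, 0.0, 1.738]
force: [-0.5, 0.7, -0.8]
width: 68.2
gripper_force: 0.0
```

```bash
python3 - <<'E'
from h import *
g=snap('wrist','w9');s=read_state();print(s['width'],s['eef_pos'],s['tool_rot'])
t=snap('top','t1')
p=t['pixels'][150:270,180:480]; q=g['pixels']
A=cv2.resize(p,(500,200),interpolation=cv2.INTER_CUBIC); A=np.pad(A,((0,0),(0,140),(0,0)))
cv2.imwrite('pics/w9c.png',cv2.cvtColor(np.vstack([A,q[:330]]),cv2.COLOR_RGB2BGR))
row([500,-290,200],1.749,s)
E
```

```text
68.24206943487476 [612.76696205   7.73858306 175.93961761] [-3.14148644e+00 -1.17531737e-03  1.74085401e+00]
d [-27.43 -16.15  -2.44] a [-0.    -0.001 -0.008]
```

View pics/w9c.png

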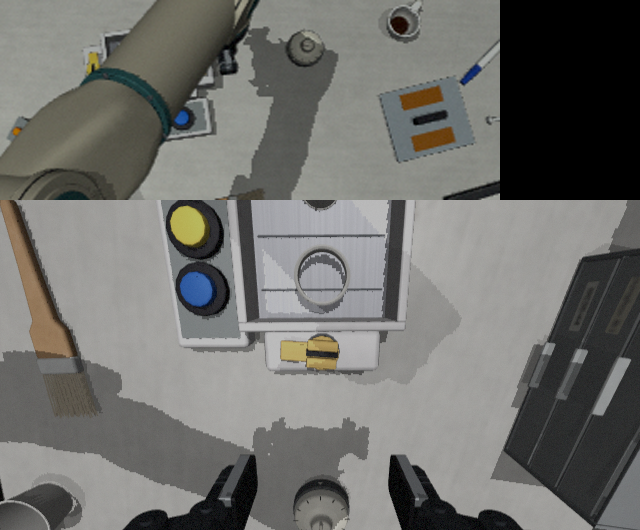

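The ring lies upright in the chamber at (322,77 in w9) beside the nozzle. The right slot is at (322,153), and the cover has not moved.

>>> send_rows:
  series:
    - {"ax": 0, "ay": 0, "dx": -29, "dy": -14, "dz": -2.5, "az": 0, "hand": 0.2}
    - {"ax": 0, "ay": 0, "dx": -29, "dy": -14, "dz": -2.5, "az": 0, "hand": 0.2}
    - {"ax": 0, "ay": 0, "dx": -29, "dy": -14, "dz": -2.5, "az": 0, "hand": 0.2}
    - {"ax": 0, "ay": 0, "dx": -29, "dy": -14, "dz": -2.5, "az": 0, "hand": 0.2}
    - {"ax": 0, "ay": 0, "dx": -29, "dy": -14, "dz": -2.5, "az": 0, "hand": 0.2}
    - {"ax": 0, "ay": 0, "dx": -29, "dy": -14, "dz": -2.5, "az": 0, "hand": 0.2}
    - {"ax": 0, "ay": 0, "dx": -29, "dy": -14, "dz": -2.5, "az": 0, "hand": 0.2}
    - {"ax": 0, "ay": 0, "dx": -29, "dy": -14, "dz": -2.5, "az": 0, "hand": 0.2}
    - {"ax": 0, "ay": 0, "dx": -29, "dy": -14, "dz": -2.5, "az": 0, "hand": 0.2}
    - {"ax": 0, "ay": 0, "dx": -29, "dy": -14, "dz": -2.5, "az": 0, "hand": 0.2}

```text
clock: 13.35
eef_pos: [525.6, -299.1, 200.3]
tool_rot: [3.142, -0.002, 1.746]
force: [-0.2, -0.4, 0.1]
width: 68.1
gripper_force: 0.0
```

```bash
python3 - <<'E'
from h import *
g=snap('wrist','w10');s=read_state();print(s['width'],s['eef_pos'],s['tool_rot'])
cv2.imwrite('pics/w10c.png',cv2.cvtColor(g['pixels'],cv2.COLOR_RGB2BGR))
h=cv2.cvtColor(g['pixels'],cv2.COLOR_RGB2HSV)
m=cv2.inRange(h,np.array([5,120,60]),np.array([20,255,255]))
for c in cv2.findContours(m,cv2.RETR_EXTERNAL,cv2.CHAIN_APPROX_NONE)[0]:
    if cv2.contourArea(c)>300: 
        r=cv2.minAreaRect(c); P=[onz(g,p,12)[:2] for p in cv2.boxPoints(r)]; print(r[0],np.mean(P,0).round(1),np.round(P,1).tolist())
E
```

```text
68.48678899382563 [ 525.54172234 -299.26340167  200.31387247] [-3.14150214e+00 -1.92112408e-03  1.74575052e+00]
(265.8108215332031, 242.8648681640625) [ 472.8 -395.3] [[448.4, -361.1], [476.0, -351.0], [498.1, -429.0], [468.5, -440.2]]
(331.4180603027344, 237.09837341308594) [ 550.2 -373.7] [[525.8, -339.5], [553.7, -331.8], [575.5, -407.5], [545.6, -416.0]]
```

View pics/w10c.png

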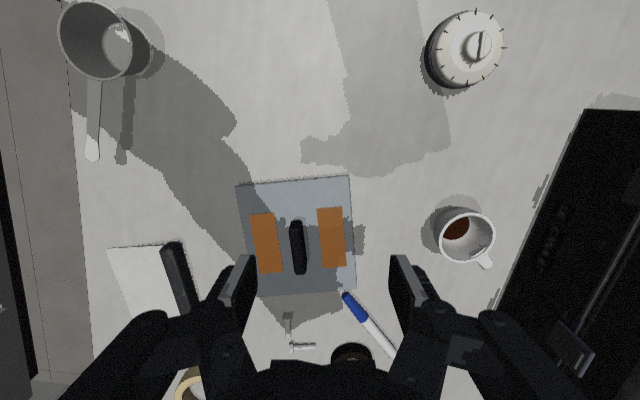

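The cover's orange pads are at (266,243) and (331,237) with the handle at (299,247). The marker pen's tip is just outside the cover's corner.

```bash
python3 - <<'E'
from h import *
row([511.5,-384,80],1.83);row([511.5,-384,17],1.83)
E
```

```text
d [-8.12 -2.86 12.02] a [-0.    -0.002 -0.084]
d [-8.14 -2.86 18.32] a [-0.    -0.002 -0.084]
```

>>> send_rows:
  series:
    - {"ax": 0, "ay": 0, "dx": -8.1, "dy": -2.9, "dz": 5, "az": -0.08, "hand": 0.4}
    - {"ax": 0, "ay": 0, "dx": -8.1, "dy": -2.9, "dz": 10, "az": -0.084, "hand": 0.4}
    - {"ax": 0, "ay": 0, "dx": -8.1, "dy": -2.9, "dz": 12, "az": -0.084, "hand": 0.4}
    - {"ax": 0, "ay": 0, "dx": -8.1, "dy": -2.9, "dz": 12, "az": -0.084, "hand": 0.4}
    - {"ax": 0, "ay": 0, "dx": -8.1, "dy": -2.9, "dz": 15, "az": -0.084, "hand": 0.4}
    - {"ax": 0, "ay": 0, "dx": -8.1, "dy": -2.9, "dz": 18.2, "az": -0.084, "hand": 0.4}
    - {"ax": 0, "ay": 0, "dx": -8.1, "dy": -2.9, "dz": 18.2, "az": -0.084, "hand": 0.5}
    - {"ax": 0, "ay": 0, "dx": -8.1, "dy": -2.9, "dz": 18.2, "az": -0.084, "hand": 1}
    - {"ax": 0, "ay": 0, "dx": -8.1, "dy": -2.9, "dz": 18.2, "az": -0.084, "hand": 1}
    - {"ax": 0, "ay": 0, "dx": -8.1, "dy": -2.9, "dz": 18.2, "az": -0.084, "hand": 1}

```text
clock: 14.4
eef_pos: [511.3, -387.5, 21.5]
tool_rot: [3.139, 0.003, 1.827]
force: [0.1, 0.2, 6.1]
width: 12.2
gripper_force: 60.6
```

>>> send_rows:
  series:
    - {"ax": 0, "ay": 0, "dx": 0, "dy": 0, "dz": 0, "az": 0, "hand": 1}
    - {"ax": 0, "ay": 0, "dx": 0, "dy": 0, "dz": 0, "az": 0, "hand": 1}

```text
clock: 14.6
eef_pos: [511.4, -387.4, 21.5]
tool_rot: [3.138, 0.003, 1.826]
force: [1.1, 1.2, 7.2]
width: 12.7
gripper_force: 60.7
```

>>> send_rows:
  series:
    - {"ax": 0, "ay": 0, "dx": 0, "dy": 0, "dz": -3, "az": 0, "hand": 1}
    - {"ax": 0, "ay": 0, "dx": 0, "dy": 0, "dz": -7, "az": 0, "hand": 1}
    - {"ax": 0, "ay": 0, "dx": 0, "dy": 0, "dz": -11, "az": 0, "hand": 1}
    - {"ax": 0, "ay": 0, "dx": 0, "dy": 0, "dz": -15, "az": 0, "hand": 1}
    - {"ax": 0, "ay": 0, "dx": 0, "dy": 0, "dz": -18, "az": 0, "hand": 1}
    - {"ax": 0, "ay": 0, "dx": 0, "dy": 0, "dz": -18, "az": 0, "hand": 1}
    - {"ax": 0, "ay": 0, "dx": 0, "dy": 0, "dz": -18, "az": 0, "hand": 1}

```text
clock: 15.3
eef_pos: [509.7, -386.5, 199.8]
tool_rot: [3.14, 0.0, 1.826]
force: [-0.2, 0.7, -2.4]
width: 12.8
gripper_force: 59.5
```

```bash
python3 - <<'E'
from h import *
g=snap('wrist','w11');s=read_state();print(s['width'],s['eef_pos'],s['tool_rot'],s['force'])
z=s['eef_pos'][2]-21.5+12
A=Ro.from_euler('xyz',s['tool_rot'])
h=cv2.cvtColor(g['pixels'],cv2.COLOR_RGB2HSV)
m=cv2.inRange(h,np.array([5,120,60]),np.array([20,255,255]))
for c in cv2.findContours(m,cv2.RETR_EXTERNAL,cv2.CHAIN_APPROX_NONE)[0]:
    if cv2.contourArea(c)>300:
        c4=cv2.approxPolyDP(c,6,True)[:,0]; P=[A.inv().apply(onz(g,p,z)-s['eef_pos']).round(1)[:2] for p in c4]; print(c4.tolist(),np.array(P).tolist())
f=np.array([589.8,141.5]);row([*f,s['eef_pos'][2]],1.749,s)
E
```

```text
12.888508240600345 [ 509.20519916 -385.9271709   198.45593552] [-3.14139715e+00 -1.51386545e-03  1.82593528e+00] [-0.15832185  0.07345353 -2.35244759]
[[427, 181], [371, 181], [366, 276], [379, 300], [414, 296]] [[41.5, 55.7], [41.5, 26.1], [-16.6, 26.2], [-33.5, 34.9], [-30.6, 56.0]]
[[217, 182], [231, 296], [263, 301], [279, 276], [273, 182]] [[41.0, -55.0], [-30.5, -54.8], [-34.1, -35.7], [-16.5, -25.1], [41.0, -25.5]]
d [49.   21.11  0.07] a [-0.    -0.002  0.077]
```

View pics/w11.png

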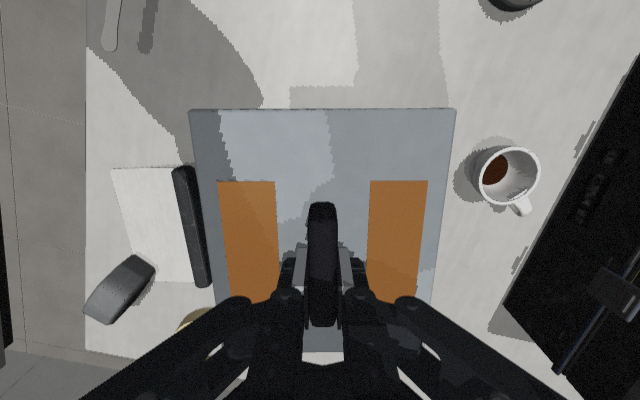

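The cover hangs level and square to the gripper. Its near edge is at row 109, from column 188 to 456.

```bash
python3 - <<'E'
from h import *
g=load('w11');s=read_state();A=Ro.from_euler('xyz',s['tool_rot'])
z=s['eef_pos'][2]-21.5+12
for u in[(190,109.5),(322,109),(455,108.5)]: print(A.inv().apply(onz(g,u,z)-s['eef_pos']).round(1))
off=A.inv().apply(onz(g,(322,109),z)-s['eef_pos'])[0]-76; print('off',off)
# steriliser center from t w9 and w5, far/near slots heights by triangulation
a,b,c=load('w5'),load('w6'),load('w9')
print('R slot tri w6/w9',tri(b,(346,243),c,(322,153)),onz(c,(322,153),77))
print('L slot w5',onz(a,(325,137),77),'R w6',onz(b,(346,243),77))
E
```

```text
[ 77.6 -64.    9.6]
[77.8  0.3  9.6]
[78.  65.1  9.6]
off 1.8065313285216291
R slot tri w6/w9 (array([606.38434579,  44.74094948,  69.16271589]), np.float64(0.04590398251979888)) [606.1334565   46.11398272  77.        ]
L slot w5 [573.09718342 234.75489364  77.        ] R w6 [605.05925978  48.5913984   77.        ]
```

>>> send_rows:
  series:
    - {"ax": 0, "ay": 0, "dx": 48.7, "dy": 21.1, "dz": 2, "az": 0.04, "hand": 1}
    - {"ax": 0, "ay": 0, "dx": 48.7, "dy": 21.1, "dz": 2, "az": 0.08, "hand": 1}
    - {"ax": 0, "ay": 0, "dx": 48.7, "dy": 21.1, "dz": 2, "az": 0.08, "hand": 1}
    - {"ax": 0, "ay": 0, "dx": 48.7, "dy": 21.1, "dz": 2, "az": 0.08, "hand": 1}
    - {"ax": 0, "ay": 0, "dx": 48.7, "dy": 21.1, "dz": 2, "az": 0.08, "hand": 1}
    - {"ax": 0, "ay": 0, "dx": 48.7, "dy": 21.1, "dz": 2, "az": 0.08, "hand": 1}
    - {"ax": 0, "ay": 0, "dx": 48.7, "dy": 21.1, "dz": 2, "az": 0.08, "hand": 1}
    - {"ax": 0, "ay": 0, "dx": 48.7, "dy": 21.1, "dz": 2, "az": 0.08, "hand": 1}
    - {"ax": 0, "ay": 0, "dx": 48.7, "dy": 21.1, "dz": 2, "az": 0.08, "hand": 1}
    - {"ax": 0, "ay": 0, "dx": 48.7, "dy": 21.1, "dz": 2, "az": 0.08, "hand": 1}

```text
clock: 16.35
eef_pos: [584.9, 109.1, 178.3]
tool_rot: [-3.138, 0.0, 1.746]
force: [1.8, -0.9, -0.8]
width: 12.6
gripper_force: 59.4
```

>>> send_rows:
  series:
    - {"ax": 0, "ay": 0, "dx": 0, "dy": 0, "dz": 0, "az": 0, "hand": 1}
    - {"ax": 0, "ay": 0, "dx": 0, "dy": 0, "dz": 0, "az": 0, "hand": 1}
    - {"ax": 0, "ay": 0, "dx": 0, "dy": 0, "dz": 0, "az": 0, "hand": 1}

```text
clock: 16.65
eef_pos: [585.3, 105.4, 179.1]
tool_rot: [-3.139, 0.001, 1.744]
force: [-0.4, -0.5, -1.5]
width: 12.9
gripper_force: 59.4
```

```bash
python3 - <<'E'
from h import *
g=snap('wrist','w12');s=read_state();print(s['width'],s['eef_pos'],s['tool_rot'],s['force'])
row([590,139.2,100],1.745,s);row([590,139.2,76],1.745,s)
u=blob(g,[12,90,50],[30,255,255],(250,0,420,110));print(u[0],cv2.boundingRect(u[2]),onz(g,u[0],77))
E
```

```text
12.79562645751897 [585.52653841 104.92434508 179.51139487] [-3.13997617e+00  1.10364820e-03  1.74313110e+00] [ 0.54324808  0.00791753 -1.64833182]
d [3.31 1.04 7.95] a [-0.002  0.001 -0.002]
d [ 3.31  1.05 10.35] a [-0.002  0.001 -0.002]
[346.86487186  30.58124083] (318, 10, 66, 42) [580.33576225 235.32871083  77.        ]
```

>>> send_rows:
  series:
    - {"ax": 0, "ay": 0, "dx": 3.3, "dy": 1.05, "dz": 0, "az": 0, "hand": 1}
    - {"ax": 0, "ay": 0, "dx": 3.3, "dy": 1.05, "dz": 3, "az": 0, "hand": 1}
    - {"ax": 0, "ay": 0, "dx": 3.3, "dy": 1.05, "dz": 6, "az": 0, "hand": 1}
    - {"ax": 0, "ay": 0, "dx": 3.3, "dy": 1.05, "dz": 7.9, "az": 0, "hand": 1}
    - {"ax": 0, "ay": 0, "dx": 3.3, "dy": 1.05, "dz": 7.9, "az": 0, "hand": 1}
    - {"ax": 0, "ay": 0, "dx": 3.3, "dy": 1.05, "dz": 7.9, "az": 0, "hand": 1}
    - {"ax": 0, "ay": 0, "dx": 3.3, "dy": 1.05, "dz": 7.9, "az": 0, "hand": 1}

```text
clock: 17.4
eef_pos: [591.9, 140.3, 102.5]
tool_rot: [3.139, 0.0, 1.744]
force: [-0.1, 0.0, -1.9]
width: 12.9
gripper_force: 59.4
```

```bash
python3 - <<'E'
from h import *
g=snap('wrist','w13');s=read_state();print(s['eef_pos'],s['tool_rot'],s['force'])
row([590,139.2,77],1.745,s)
u=blob(g,[12,90,50],[30,255,255],(250,0,420,110));print(u[0],cv2.boundingRect(u[2]),onz(g,u[0],77))
E
```

```text
[591.81751495 140.6208332  102.54994389] [3.13915603e+00 6.89934060e-05 1.74483299e+00] [-0.202501   -0.14619461 -1.45901156]
d [-0.11 -0.21  2.55] a [ 0.002  0.    -0.   ]
[334.82132709  72.33132765] (292, 44, 91, 57) [581.87100542 236.05857935  77.        ]
```

>>> send_rows:
  series:
    - {"ax": 0, "ay": 0, "dx": -0.1, "dy": -0.2, "dz": 0.8, "az": 0, "hand": 1}
    - {"ax": 0, "ay": 0, "dx": -0.1, "dy": -0.2, "dz": 1.4, "az": 0, "hand": 1}
    - {"ax": 0, "ay": 0, "dx": -0.1, "dy": -0.2, "dz": 1.8, "az": 0, "hand": 1}
    - {"ax": 0, "ay": 0, "dx": -0.1, "dy": -0.2, "dz": 2.2, "az": 0, "hand": 1}
    - {"ax": 0, "ay": 0, "dx": -0.1, "dy": -0.2, "dz": 2.5, "az": 0, "hand": 1}
    - {"ax": 0, "ay": 0, "dx": -0.1, "dy": -0.2, "dz": 2.5, "az": 0, "hand": 1}
    - {"ax": 0, "ay": 0, "dx": -0.1, "dy": -0.2, "dz": 2.5, "az": 0, "hand": 1}

```text
clock: 18.15
eef_pos: [588.8, 139.9, 77.5]
tool_rot: [-3.142, -0.001, 1.746]
force: [-4.2, 1.1, 9.8]
width: 12.7
gripper_force: 61.2
```

>>> send_rows:
  series:
    - {"ax": 0, "ay": 0, "dx": 0, "dy": 0, "dz": 0.1, "az": 0, "hand": 1}
    - {"ax": 0, "ay": 0, "dx": 0, "dy": 0, "dz": 0, "az": 0, "hand": 0.5}
    - {"ax": 0, "ay": 0, "dx": 0, "dy": 0, "dz": 0, "az": 0, "hand": 0.5}
    - {"ax": 0, "ay": 0, "dx": 0, "dy": 0, "dz": 0, "az": 0, "hand": 0.5}
    - {"ax": 0, "ay": 0, "dx": 0, "dy": 0, "dz": -4, "az": 0, "hand": 0.5}
    - {"ax": 0, "ay": 0, "dx": 0, "dy": 0, "dz": -8, "az": 0, "hand": 0.5}
    - {"ax": 0, "ay": 0, "dx": -5, "dy": 0, "dz": -13, "az": 0, "hand": 0.5}
    - {"ax": 0, "ay": 0, "dx": -8, "dy": 0, "dz": -16, "az": 0, "hand": 0.5}
    - {"ax": 0, "ay": 0, "dx": -8, "dy": 0, "dz": -16, "az": 0, "hand": 0.5}
    - {"ax": 0, "ay": 0, "dx": -8, "dy": 0, "dz": -16, "az": 0, "hand": 0.5}

```text
clock: 19.15
eef_pos: [604.1, 58.6, 237.8]
tool_rot: [3.138, 0.001, 1.742]
force: [0.6, -0.3, -0.8]
width: 42.4
gripper_force: 0.0
```

```bash
python3 - <<'E'
from h import *
g=snap('wrist','w14');s=read_state();print(s['eef_pos'],s['tool_rot'],s['force'])
h=cv2.cvtColor(g['pixels'],cv2.COLOR_RGB2HSV)
m=cv2.inRange(h,np.array([3,100,50]),np.array([30,255,255]))
for c in cv2.findContours(m,cv2.RETR_EXTERNAL,cv2.CHAIN_APPROX_NONE)[0]:
    if cv2.contourArea(c)>300:
        c4=cv2.approxPolyDP(c,5,True)[:,0]; print(c4.tolist(),np.array([onz(g,p,68)[:2].round(1) for p in c4]).tolist())
E
```

```text
[602.83852286  61.27647142 235.87522888] [ 3.14141149e+00 -1.13750246e-03  1.74478226e+00] [-0.46656086  0.59994904  0.19262801]
[[333, 186], [291, 184], [290, 196], [331, 205], [333, 197], [309, 191], [332, 193]] [[617.4, 53.6], [572.5, 48.2], [573.2, 34.5], [619.2, 31.8], [619.7, 41.3], [592.8, 43.7], [617.8, 45.7]]
[[214, 84], [207, 93], [210, 106], [231, 109], [232, 89]] [[485.5, 135.0], [479.3, 125.6], [482.7, 114.0], [503.3, 114.7], [503.0, 133.5]]
[[75, 70], [106, 163], [121, 187]] [[354.8, 125.0], [378.3, 38.1], [392.5, 13.9]]
[[262, 51], [267, 134], [296, 136], [293, 51]] [[528.1, 171.6], [541.2, 96.5], [570.5, 99.5], [556.7, 176.6]]
[[348, 50], [346, 135], [374, 135], [378, 50]] [[607.2, 186.2], [620.6, 109.1], [648.8, 114.0], [634.8, 191.0]]
```

View pics/w14.png

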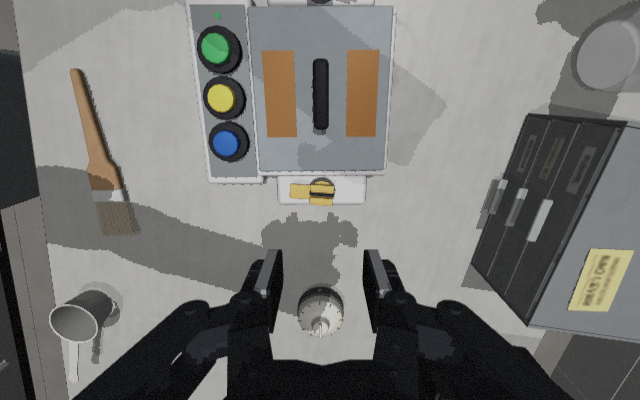

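The cover is seated square, with an even rim all round, and the handle is at (321,94). The right fastener's slot is near (322,192). Now the key.

```bash
python3 - <<'E'
from h import *
row([490,230,230],3.0)
E
```

```text
d [18.57 -8.19  0.61] a [ 1.000e-03 -1.000e-03 -1.255e+00]
```

>>> send_rows:
  series:
    - {"ax": 0, "ay": 0, "dx": 4, "dy": -2, "dz": 0.6, "az": -0.14, "hand": 0.4}
    - {"ax": 0, "ay": 0, "dx": 8, "dy": -4, "dz": 0.6, "az": -0.28, "hand": 0.4}
    - {"ax": 0, "ay": 0, "dx": 12, "dy": -6, "dz": 0.6, "az": -0.42, "hand": 0.4}
    - {"ax": 0, "ay": 0, "dx": 16, "dy": -8, "dz": 0.6, "az": -0.56, "hand": 0.4}
    - {"ax": 0, "ay": 0, "dx": 18.6, "dy": -8.2, "dz": 0.6, "az": -0.7, "hand": 0.4}
    - {"ax": 0, "ay": 0, "dx": 18.6, "dy": -8.2, "dz": 0.6, "az": -0.84, "hand": 0.4}
    - {"ax": 0, "ay": 0, "dx": 18.6, "dy": -8.2, "dz": 0.6, "az": -0.98, "hand": 0.4}
    - {"ax": 0, "ay": 0, "dx": 18.6, "dy": -8.2, "dz": 0.6, "az": -1.12, "hand": 0.4}
    - {"ax": 0, "ay": 0, "dx": 18.6, "dy": -8.2, "dz": 0.6, "az": -1.25, "hand": 0.4}
    - {"ax": 0, "ay": 0, "dx": 18.6, "dy": -8.2, "dz": 0.6, "az": -1.25, "hand": 0.4}

```text
clock: 20.2
eef_pos: [487.7, 231.8, 228.3]
tool_rot: [-3.141, -0.004, 2.999]
force: [-0.4, 0.5, 0.6]
width: 51.1
gripper_force: 0.0
```

```bash
python3 - <<'E'
from h import *
g=snap('wrist','w15');s=read_state();print(s['eef_pos'],s['tool_rot'],s['qpos'].round(2))
u=blob(g,[5,110,70],[20,255,255],tuple(int(v) for v in np.r_[proj(g,[455,354,74])-45,proj(g,[455,354,74])+45]))
print(proj(g,[455,354,74]),cv2.contourArea(u[2]),cv2.approxPolyDP(u[2],3,True)[:,0].tolist(),[onz(g,p,74)[:2].round(1).tolist() for p in cv2.approxPolyDP(u[2],3,True)[:,0]])
row([456,345,180],4.26-2*np.pi,s)
E
```

```text
[488.03368779 231.44936123 228.49890705] [-3.14090344 -0.00339967  2.99568603] [-0.79  0.51  0.45  1.83 -0.28  0.86  1.22]
[442.63807929 134.66868042] 580.5 [[414, 125], [424, 136], [456, 145], [461, 136], [419, 121]] [[441.9, 326.9], [453.7, 336.1], [466.9, 366.8], [458.8, 371.6], [438.9, 331.8]]
d [ 4.8  10.77  4.86] a [ 0.002 -0.003 -1.264]
```

>>> send_rows:
  series:
    - {"ax": 0, "ay": 0, "dx": 2, "dy": 5, "dz": 1, "az": -0.14, "hand": 0.4}
    - {"ax": 0, "ay": 0, "dx": 4.8, "dy": 10.8, "dz": 3, "az": -0.28, "hand": 0.4}
    - {"ax": 0, "ay": 0, "dx": 4.8, "dy": 10.8, "dz": 4.9, "az": -0.42, "hand": 0.4}
    - {"ax": 0, "ay": 0, "dx": 4.8, "dy": 10.8, "dz": 4.9, "az": -0.56, "hand": 0.4}
    - {"ax": 0, "ay": 0, "dx": 4.8, "dy": 10.8, "dz": 4.9, "az": -0.7, "hand": 0.4}
    - {"ax": 0, "ay": 0, "dx": 4.8, "dy": 10.8, "dz": 4.9, "az": -0.84, "hand": 0.4}
    - {"ax": 0, "ay": 0, "dx": 4.8, "dy": 10.8, "dz": 4.9, "az": -0.98, "hand": 0.4}
    - {"ax": 0, "ay": 0, "dx": 4.8, "dy": 10.8, "dz": 4.9, "az": -1.12, "hand": 0.4}
    - {"ax": 0, "ay": 0, "dx": 4.8, "dy": 10.8, "dz": 4.9, "az": -1.26, "hand": 0.4}
    - {"ax": 0, "ay": 0, "dx": 4.8, "dy": 10.8, "dz": 4.9, "az": -1.264, "hand": 0.4}

```text
clock: 21.25
eef_pos: [456.8, 344.2, 180.1]
tool_rot: [3.14, -0.001, -2.024]
force: [-0.3, 0.5, 0.6]
width: 51.0
gripper_force: 0.0
```

```bash
python3 - <<'E'
from h import *
g=snap('wrist','w16');s=read_state();print(s['eef_pos'],s['tool_rot'],s['qpos'].round(2))
q=proj(g,[454,352,74]);q=np.clip(q,45,[594,354])
h=cv2.cvtColor(g['pixels'],cv2.COLOR_RGB2HSV);m=cv2.inRange(h,np.array([4,90,50]),np.array([22,255,255]))
x0,y0=(q-70).astype(int).clip(0);k=np.zeros_like(m);k[y0:y0+140,x0:x0+140]=m[y0:y0+140,x0:x0+140]
for c in cv2.findContours(k,cv2.RETR_EXTERNAL,cv2.CHAIN_APPROX_NONE)[0]:
  if cv2.contourArea(c)>50:
    p4=cv2.approxPolyDP(c,3,True)[:,0];print(q,cv2.contourArea(c),p4.tolist(),[onz(g,p,74)[:2].round(1).tolist() for p in p4],cv2.minAreaRect(c))
# brightness split of top face
V=h[:,:,2]; ys,xs=np.where(k>0); print('V',np.percentile(V[k>0],[5,25,50,75,95]))
# top face: bright
mt=((k>0)&(V>np.percentile(V[k>0],95)*0.85)).astype(np.uint8)
c=max(cv2.findContours(mt,cv2.RETR_EXTERNAL,cv2.CHAIN_APPROX_NONE)[0],key=cv2.contourArea)
r=cv2.minAreaRect(c);B=[onz(g,p,74)[:2].round(1) for p in cv2.boxPoints(r)];print('top',r,np.array(B).tolist(),np.mean(B,0))
for yy in range(y0,y0+140,6): print(''.join('#' if mt[yy,x] else '+' if k[yy,x] else '.' for x in range(x0,x0+140,3)))
E
```

```text
[456.97996588 344.16894915 180.22308743] [ 3.13998193e+00 -1.25201635e-03 -2.02694010e+00] [-0.73  0.58  0.06  1.79 -0.05  0.77  2.04]
[329.32549946 205.22595999] 682.0 [[327, 176], [321, 186], [322, 224], [333, 226], [336, 187], [334, 179]] [[444.4, 327.3], [452.9, 333.0], [467.6, 365.3], [459.6, 371.4], [441.7, 339.5], [440.2, 332.3]] ((328.5, 201.0), (15.0, 50.0), 0.0)
V [ 72. 117. 164. 182. 183.]
top ((329.5, 208.0), (36.0, 11.0), 90.0) [[452.1, 337.4], [443.6, 341.6], [458.0, 372.2], [466.9, 367.8]] [455.15 354.75]
...............................................
...............................................
...............................................
...............................................
...............................................
...............................................
...............................................
......................+++......................
.....................+++++.....................
.....................+++++.....................
.....................+####.....................
.....................+####.....................
.....................+####.....................
.....................+####.....................
.....................+####.....................
......................####.....................
...............................................
...............................................
...............................................
...............................................
...............................................
...............................................
...............................................
...............................................
```

```bash
python3 - <<'E'
from h import *
a,b=load('w15'),load('w16')
print(tri(a,(459,141),b,(329,226)))
# grip centre using full-width far edge columns at rows 200-222
h=cv2.cvtColor(b['pixels'],cv2.COLOR_RGB2HSV);m=cv2.inRange(h,np.array([4,90,50]),np.array([22,255,255]))
for r in(192,200,210,220): xs=np.where(m[r,300:360])[0]+300;print(r,xs.min(),xs.max(),onz(b,(xs.min(),r),74)[:2].round(1),onz(b,(xs.max()+1,r),74)[:2].round(1))
row([455.2,354.8,90],-2.012);row([455.2,354.8,40],-2.012)
E
```

```text
(array([460.32387275, 363.45791963,  89.13359296]), np.float64(0.3394307734064342))
192 321 336 [455.2 337.9] [442.8 343.9]
200 321 336 [458.4 344.4] [445.9 350.6]
210 322 336 [461.7 353.2] [449.8 359. ]
220 322 336 [465.9 361.8] [453.9 367.7]
d [-0.89  0.61  9.02] a [ 0.002 -0.001 -0.015]
d [-0.89  0.61 14.02] a [ 0.002 -0.001 -0.015]
```

>>> send_rows:
  series:
    - {"ax": 0, "ay": 0, "dx": -0.9, "dy": 0.6, "dz": 3, "az": -0.015, "hand": 0.4}
    - {"ax": 0, "ay": 0, "dx": -0.9, "dy": 0.6, "dz": 7, "az": -0.015, "hand": 0.4}
    - {"ax": 0, "ay": 0, "dx": -0.9, "dy": 0.6, "dz": 11, "az": -0.015, "hand": 0.4}
    - {"ax": 0, "ay": 0, "dx": -0.9, "dy": 0.6, "dz": 14, "az": -0.015, "hand": 0.4}
    - {"ax": 0, "ay": 0, "dx": -0.9, "dy": 0.6, "dz": 14.2, "az": -0.015, "hand": 0.5}
    - {"ax": 0, "ay": 0, "dx": -0.9, "dy": 0.6, "dz": 14.2, "az": -0.015, "hand": 0.6}
    - {"ax": 0, "ay": 0, "dx": -0.9, "dy": 0.6, "dz": 14.2, "az": -0.015, "hand": 0.7}
    - {"ax": 0, "ay": 0, "dx": -0.9, "dy": 0.6, "dz": 14.2, "az": -0.015, "hand": 1}
    - {"ax": 0, "ay": 0, "dx": -0.9, "dy": 0.6, "dz": 14.2, "az": -0.015, "hand": 1}
    - {"ax": 0, "ay": 0, "dx": -0.9, "dy": 0.6, "dz": 14.2, "az": -0.015, "hand": 1}

```text
clock: 22.3
eef_pos: [457.6, 355.5, 41.0]
tool_rot: [-3.14, 0.003, -2.009]
force: [-0.3, 0.5, 6.9]
width: 13.3
gripper_force: 59.0
```

>>> send_rows:
  series:
    - {"ax": 0, "ay": 0, "dx": 0, "dy": 0, "dz": 0, "az": 0, "hand": 1}
    - {"ax": 0, "ay": 0, "dx": 0, "dy": 0, "dz": 0, "az": 0, "hand": 1}
    - {"ax": 0, "ay": 0, "dx": 0, "dy": 0, "dz": 0, "az": 0, "hand": 1}

```text
clock: 22.6
eef_pos: [457.6, 355.5, 41.0]
tool_rot: [-3.14, 0.003, -2.009]
force: [-0.7, 0.0, 6.8]
width: 13.2
gripper_force: 59.0
```

```bash
python3 - <<'E'
from h import *
s=read_state();print(s)
E
```

```text
{'clock': 22.6, 'qpos': array([-0.73089133,  0.79396815,  0.0348691 ,  1.86109069, -0.05379889,
        0.48382406,  2.0445266 ]), 'qd': array([ 2.45654593e-03,  4.27652808e-05,  9.60036171e-04,  6.66377076e-04,
        9.89238357e-05, -2.20998558e-03,  1.71639274e-03]), 'tau': array([ 1.37154157e-01, -5.15103221e+01,  1.40335668e+00, -9.74592447e+00,
        5.02857997e-02, -1.54508580e-01,  9.22756037e-03]), 'eef_pos': array([457.6471684 , 355.52015697,  41.01725354]), 'tool_rot': array([-3.14023937,  0.00334865, -2.00896172]), 'force': array([-0.73342352,  0.04830676,  6.84067582]), 'torque': array([-0.0734036 ,  0.14705944, -0.03775268]), 'gripper_force': 59.0267676115036, 'width': 13.199130344741926}
```

>>> send_rows:
  series:
    - {"ax": 0, "ay": 0, "dx": 0, "dy": 0, "dz": -1, "az": 0, "hand": 1}
    - {"ax": 0, "ay": 0, "dx": 0, "dy": 0, "dz": -3, "az": 0, "hand": 1}
    - {"ax": 0, "ay": 0, "dx": 0, "dy": 0, "dz": -7, "az": 0, "hand": 1}
    - {"ax": 0, "ay": 0, "dx": 0, "dy": 0, "dz": -11, "az": 0, "hand": 1}
    - {"ax": 0, "ay": 0, "dx": 0, "dy": 0, "dz": -14, "az": 0, "hand": 1}
    - {"ax": 0, "ay": 0, "dx": 0, "dy": 0, "dz": -14, "az": 0, "hand": 1}
    - {"ax": 0, "ay": 0, "dx": 0, "dy": 0, "dz": -14, "az": 0, "hand": 1}

```text
clock: 23.3
eef_pos: [456.6, 354.6, 180.3]
tool_rot: [-3.141, 0.002, -2.009]
force: [0.1, 0.0, -0.7]
width: 13.1
gripper_force: 58.4
```

```bash
python3 - <<'E'
from h import *
s=read_state();print(s['eef_pos'],s['width'],s['gripper_force'])
row([573.1,234.8,135],3.316,s)
E
```

```text
[456.58937597 354.61679313 180.28341033] 13.124057968210098 58.39374661445618
d [  5.92 -15.63   4.53] a [0.    0.002 0.959]
```

>>> send_rows:
  series:
    - {"ax": 0, "ay": 0, "dx": 5.9, "dy": -15.6, "dz": 0, "az": 0.14, "hand": 1}
    - {"ax": 0, "ay": 0, "dx": 5.9, "dy": -15.6, "dz": 0, "az": 0.28, "hand": 1}
    - {"ax": 0, "ay": 0, "dx": 5.9, "dy": -15.6, "dz": 0, "az": 0.42, "hand": 1}
    - {"ax": 0, "ay": 0, "dx": 5.9, "dy": -15.6, "dz": 0, "az": 0.56, "hand": 1}
    - {"ax": 0, "ay": 0, "dx": 5.9, "dy": -15.6, "dz": 0, "az": 0.7, "hand": 1}
    - {"ax": 0, "ay": 0, "dx": 5.9, "dy": -15.6, "dz": 0, "az": 0.84, "hand": 1}
    - {"ax": 0, "ay": 0, "dx": 5.9, "dy": -15.6, "dz": 4.5, "az": 0.96, "hand": 1}
    - {"ax": 0, "ay": 0, "dx": 5.9, "dy": -15.6, "dz": 4.5, "az": 0.96, "hand": 1}
    - {"ax": 0, "ay": 0, "dx": 5.9, "dy": -15.6, "dz": 4.5, "az": 0.96, "hand": 1}
    - {"ax": 0, "ay": 0, "dx": 5.9, "dy": -15.6, "dz": 4.5, "az": 0.96, "hand": 1}

```text
clock: 24.3
eef_pos: [573.3, 235.0, 135.0]
tool_rot: [3.141, 0.001, -2.967]
force: [0.4, 0.4, 0.9]
width: 13.1
gripper_force: 58.5
```

```bash
python3 - <<'E'
from h import *
g=snap('wrist','w17');s=read_state();print(s['eef_pos'],s['tool_rot'],s['qpos'].round(2))
print('slot px',proj(g,[573.1,234.8,82]),proj(g,[573.1,234.8,75]),'tip px',proj(g,s['eef_pos']-[0,0,25]))
h=cv2.cvtColor(g['pixels'],cv2.COLOR_RGB2HSV);V=h[:,:,2].astype(int);S=h[:,:,1]
x0,x1=270,380
for yy in range(180,330,4): print(yy,''.join('O' if 4<=h[yy,x,0]<=16 and S[yy,x]>140 else 'Y' if 17<=h[yy,x,0]<=30 and S[yy,x]>90 else '#' if V[yy,x]<60 else '+' if V[yy,x]<120 else '.' for x in range(x0,x1,1)))
E
```

```text
[573.6378811  235.17255426 135.48989004] [ 3.14103258e+00  1.94878985e-03 -2.96696163e+00] [-0.61  0.72  0.3   1.7  -0.28  0.76  1.56]
slot px [322.33807194 222.4031333 ] [322.34344836 218.58302171] tip px [322.7560872  241.63002809]
180 +++++++++++++++.............+..+..............................................................................
184 ++++++++++++++++++++++++...++..+..............................................................................
188 ++++++++++++++++++++++++++++++.+...................................+..........................................
192 ++++++++++++++++++++++++++++++.+...................................++.........................................
196 ++++++++++++++++++++++++++++++.+..........+++++++++++++###++++++..+.++........................................
200 ++++++++++++++++++++++++++++++.+.....++++####+YYYYYYYYYYYYYY+######++.........................................
204 ++++++++++++++++++++++++++++++.++..+++YYYYYYYYYYYY########YYYYYYYYYY##........................................
208 ++++++++++++++++++++++++++++++.+++++YYYYYYYYYYYYY########
[... 2803 characters left out ...]
##########
308 ######################################OOOOOOOOOOOOOOOOOOOOOOOOOOOOOO##########################################
312 #####################O################OOOOOOOOOOOOOOOOOOOOOOOOOOOOOO##########################################
316 ######################################OOOOOOOOOOOOOOOOOOOOOOOOOOOOOO##########################################
320 ######################################OOOOOOOOOOOOOOOOOOOOOOOOOOOOO###########################################
324 ######################################..OOOOOOOOOOOOOOOOOOOOOOOOOO..##########################################
328 #################################+###+....+OOOOOOOOOOOOOOOOOOOO.....####+#####################################
```

```bash
python3 - <<'E'
from h import *
g=load('w17');s=read_state();A=Ro.from_euler('xyz',s['tool_rot'])
h=cv2.cvtColor(g['pixels'],cv2.COLOR_RGB2HSV)
for c in(313,319,330): print(c,[(r,h[r,c].tolist()) for r in range(194,208,1)][::2])
for u,z in[((323.5,202),82),((323.5,200),82),((304,218),82),((340.5,218),82),((322.7,328),104+25+8),((323,224),99+25-0)]: print(u,A.inv().apply(onz(g,u,z)-s['eef_pos']).round(1))
# grip bottom front edge is at z=tip+14 = tcp-11
print('grip front edge',A.inv().apply(onz(g,(323,223),s['eef_pos'][2]-11)-s['eef_pos']),'grip top rear',A.inv().apply(onz(g,(323,330),s['eef_pos'][2]+33)-s['eef_pos']))
E
```

```text
313 [(194, [120, 2, 154]), (196, [105, 7, 75]), (198, [100, 11, 68]), (200, [100, 14, 54]), (202, [18, 118, 82]), (204, [20, 135, 91]), (206, [21, 128, 132])]
319 [(194, [15, 5, 95]), (196, [98, 15, 68]), (198, [35, 28, 54]), (200, [20, 132, 114]), (202, [22, 117, 94]), (204, [18, 98, 57]), (206, [20, 102, 55])]
330 [(194, [0, 0, 127]), (196, [107, 29, 62]), (198, [100, 23, 67]), (200, [19, 81, 66]), (202, [20, 127, 110]), (204, [21, 136, 88]), (206, [20, 131, 99])]
(323.5, 202) [15.9  0.5 53.5]
(323.5, 200) [17.4  0.5 53.5]
(304, 218) [  4.  -13.2  53.5]
(340.5, 218) [ 4.1 12.4 53.5]
(322.7, 328) [-42.1  -0.   -1.4]
(323, 224) [17.7  0.1 11.5]
grip front edge [18.54868996  0.1062896  10.96393459] grip top rear [-14.85300499   0.09400931 -32.97106976]
```

>>> send_rows:
  series:
    - {"ax": 0, "ay": 0, "dx": 0.12, "dy": 0, "dz": 1, "az": 0.06, "hand": 1}
    - {"ax": 0, "ay": 0, "dx": 0.12, "dy": 0, "dz": 2, "az": 0.06, "hand": 1}
    - {"ax": 0, "ay": 0, "dx": 0.12, "dy": 0, "dz": 2.5, "az": 0.06, "hand": 1}
    - {"ax": 0, "ay": 0, "dx": 0.12, "dy": 0, "dz": 2.8, "az": 0.06, "hand": 1}
    - {"ax": 0, "ay": 0, "dx": 0.12, "dy": 0, "dz": 3.1, "az": 0.06, "hand": 1}
    - {"ax": 0, "ay": 0, "dx": 0.12, "dy": 0, "dz": 3.4, "az": 0.06, "hand": 1}
    - {"ax": 0, "ay": 0, "dx": 0.12, "dy": 0, "dz": 3.5, "az": 0.06, "hand": 1}
    - {"ax": 0, "ay": 0, "dx": 0.12, "dy": 0, "dz": 3.5, "az": 0.06, "hand": 1}

```text
clock: 25.15
eef_pos: [571.9, 234.8, 100.0]
tool_rot: [3.141, 0.001, -3.028]
force: [-1.2, -0.4, 5.0]
width: 13.8
gripper_force: 59.6
```

>>> send_rows:
  series:
    - {"ax": 0, "ay": 0, "dx": 0, "dy": 0, "dz": -0.05, "az": 0.13, "hand": 1}
    - {"ax": 0, "ay": 0, "dx": 0, "dy": 0, "dz": -0.05, "az": 0.26, "hand": 1}
    - {"ax": 0, "ay": 0, "dx": 0, "dy": 0, "dz": -0.05, "az": 0.39, "hand": 1}
    - {"ax": 0, "ay": 0, "dx": 0, "dy": 0, "dz": -0.05, "az": 0.52, "hand": 1}
    - {"ax": 0, "ay": 0, "dx": 0, "dy": 0, "dz": -0.05, "az": 0.65, "hand": 1}
    - {"ax": 0, "ay": 0, "dx": 0, "dy": 0, "dz": -0.05, "az": 0.78, "hand": 1}
    - {"ax": 0, "ay": 0, "dx": 0, "dy": 0, "dz": -0.05, "az": 0.91, "hand": 1}
    - {"ax": 0, "ay": 0, "dx": 0, "dy": 0, "dz": -0.05, "az": 1.04, "hand": 1}
    - {"ax": 0, "ay": 0, "dx": 0, "dy": 0, "dz": -0.05, "az": 1.17, "hand": 1}
    - {"ax": 0, "ay": 0, "dx": 0, "dy": 0, "dz": -0.05, "az": 1.3, "hand": 1}

```text
clock: 26.15
eef_pos: [571.9, 235.1, 100.1]
tool_rot: [3.141, -0.0, 1.95]
force: [-1.3, -1.0, 1.8]
width: 13.3
gripper_force: 58.9
```

>>> send_rows:
  series:
    - {"ax": 0, "ay": 0, "dx": 0, "dy": 0, "dz": 0, "az": 0.12, "hand": 1}
    - {"ax": 0, "ay": 0, "dx": 0, "dy": 0, "dz": 0, "az": 0.24, "hand": 1}
    - {"ax": 0, "ay": 0, "dx": 0, "dy": 0, "dz": 0, "az": 0.3, "hand": 1}
    - {"ax": 0, "ay": 0, "dx": 0, "dy": 0, "dz": 0, "az": 0.3, "hand": 1}
    - {"ax": 0, "ay": 0, "dx": 0, "dy": 0, "dz": 0, "az": 0.3, "hand": 1}

```text
clock: 26.65
eef_pos: [572.0, 235.3, 100.0]
tool_rot: [3.141, -0.001, 1.657]
force: [-0.1, 1.2, 3.3]
width: 13.0
gripper_force: 59.2
```

```bash
python3 - <<'E'
from h import *
s=read_state();print(s['eef_pos'],s['tool_rot'],s['force'],s['torque'],s['qpos'].round(2))
E
```

```text
[572.01509589 235.28613919 100.04265344] [ 3.14063343e+00 -7.05216305e-04  1.65692938e+00] [-0.14908363  1.21737652  3.27761812] [0.24060651 0.00743231 0.01040788] [-0.85  0.87  0.72  1.73 -0.75  0.84  0.31]
```

>>> send_rows:
  series:
    - {"ax": 0, "ay": 0, "dx": 0, "dy": 0, "dz": 0, "az": -0.07, "hand": 1}
    - {"ax": 0, "ay": 0, "dx": 0, "dy": 0, "dz": -1, "az": -0.07, "hand": 1}
    - {"ax": 0, "ay": 0, "dx": 0, "dy": 0, "dz": -3.5, "az": -0.07, "hand": 1}
    - {"ax": 0, "ay": 0, "dx": 0, "dy": 0, "dz": -8, "az": -0.07, "hand": 1}
    - {"ax": 0, "ay": 0, "dx": -8, "dy": 0, "dz": -8, "az": -0.07, "hand": 1}
    - {"ax": 0, "ay": 0, "dx": -8, "dy": 0, "dz": -8, "az": -0.07, "hand": 1}
    - {"ax": 0, "ay": 0, "dx": -8, "dy": 0, "dz": -8, "az": -0.07, "hand": 1}

```text
clock: 27.35
eef_pos: [578.7, 148.3, 181.3]
tool_rot: [3.141, 0.003, 1.715]
force: [0.1, 0.0, -0.1]
width: 13.4
gripper_force: 59.0
```

```bash
cat >> h.py <<'E'
def brass(g,c,hw=60,hh=40,st=1):
    h=cv2.cvtColor(g['pixels'],cv2.COLOR_RGB2HSV);x,y=map(int,c)
    for yy in range(max(0,y-hh),min(400,y+hh),3*st): print(yy,''.join('O' if 4<=h[yy,k,0]<=16 and h[yy,k,1]>140 else 'Y' if 16<h[yy,k,0]<=30 and h[yy,k,1]>80 else '#' if h[yy,k,2]<60 else '+' if h[yy,k,2]<120 else '.' for k in range(max(0,x-hw),min(640,x+hw),st)))
E
python3 - <<'E'
from h import *
s=read_state();print(s['eef_pos'],s['tool_rot'],s['width'])
g=snap('wrist','w18');c=proj(g,[573,235,80]);print(c);brass(g,c)
row([606,46,170],3.25,s)
E
```

```text
[578.72413309 148.3403441  181.27612603] [3.14067528 0.00326907 1.71542747] 13.440694277250074
[330.9544495  92.8471008]
52 ........................................................................................................................
55 ........................................................................................................................
58 ........................................................................................................................
61 ........................................................................................................................
64 ........................................................................................................................
67 ........................................................................................................................
70 ........................................................................................................................
73 ............................................................................................................
[... 1729 characters left out ...]
..................+......
118 .++...................++..+.+++.......................YYYYYYYYYYYYYYYYYYYY+.............................................
121 .....................................................++YYYYYYYYYYYYYYYYYYY..............................................
124 .......................................................YYYYYYYYYYYYYYYYYYYY.............................................
127 .......................................................+YYYYYYYYYYYYYYYYYYY+............................................
130 .......................................................+YYYYYYYYYYYYYYYYYYYY............................................
d [-10.52   1.22   1.16] a [-0.002  0.003 -1.535]
```

>>> send_rows:
  series:
    - {"ax": 0, "ay": 0, "dx": -5, "dy": 0.6, "dz": 0, "az": -0.14, "hand": 1}
    - {"ax": 0, "ay": 0, "dx": -10.5, "dy": 1.2, "dz": 0, "az": -0.28, "hand": 1}
    - {"ax": 0, "ay": 0, "dx": -10.5, "dy": 1.2, "dz": 0, "az": -0.42, "hand": 1}
    - {"ax": 0, "ay": 0, "dx": -10.5, "dy": 1.2, "dz": 0, "az": -0.56, "hand": 1}
    - {"ax": 0, "ay": 0, "dx": -10.5, "dy": 1.2, "dz": 0, "az": -0.7, "hand": 1}
    - {"ax": 0, "ay": 0, "dx": -10.5, "dy": 1.2, "dz": 0, "az": -0.84, "hand": 1}
    - {"ax": 0, "ay": 0, "dx": -10.5, "dy": 1.2, "dz": 0, "az": -0.98, "hand": 1}
    - {"ax": 0, "ay": 0, "dx": -10.5, "dy": 1.2, "dz": 0, "az": -1.12, "hand": 1}
    - {"ax": 0, "ay": 0, "dx": -10.5, "dy": 1.2, "dz": 0, "az": -1.26, "hand": 1}
    - {"ax": 0, "ay": 0, "dx": -10.5, "dy": 1.2, "dz": 0, "az": -1.4, "hand": 1}

```text
clock: 28.4
eef_pos: [606.0, 54.5, 179.5]
tool_rot: [3.141, -0.001, 3.131]
force: [-0.2, 0.0, 0.0]
width: 13.3
gripper_force: 59.0
```

>>> send_rows:
  series:
    - {"ax": 0, "ay": 0, "dx": 0, "dy": 0, "dz": 2, "az": -0.135, "hand": 1}
    - {"ax": 0, "ay": 0, "dx": 0, "dy": 0, "dz": 4.5, "az": -0.135, "hand": 1}
    - {"ax": 0, "ay": 0, "dx": 0, "dy": 0, "dz": 4.5, "az": -0.135, "hand": 1}
    - {"ax": 0, "ay": 0, "dx": 0, "dy": 0, "dz": 4.5, "az": -0.135, "hand": 1}

```text
clock: 28.8
eef_pos: [606.0, 53.8, 134.5]
tool_rot: [3.141, -0.001, -3.023]
force: [1.2, -0.9, -0.3]
width: 12.9
gripper_force: 59.0
```

```bash
python3 - <<'E'
from h import *
b=load('w18');p,q=onz(b,(329.5,79),82),onz(b,(334.5,109),82);print('L slot yaw',np.arctan2(*(p-q)[1::-1]),(p+q)/2)
s=read_state();print(s['eef_pos'],s['tool_rot'],s['width'])
g=snap('wrist','w19');c=proj(g,[606,46,80]);print(c);brass(g,c,45,34)
E
```

```text
L slot yaw 1.9005071723779052 [573.90895596 234.122671    82.        ]
[606.02075721  53.8016503  134.5429067 ] [ 3.14135803e+00 -1.28932662e-03 -3.02333642e+00] 12.902622713387737
[311.63930049 220.82092828]
186 ......+.............+..............YYYYYYYYYYYYYYYYYYYYYY.........+........+..............
189 ....+...............+..............YYYYYYYYYYYYYYYYYYYYYY.........+........+..............
192 ..........+.........++.............YYYYYYYYYYYYYYYYYYYYYYY........+........+..............
195 .........+...........+.............YYYYYYYYYYYYYYYYYYYYYY.........+........++.............
198 .+.+...+++..+........+...........++YYYYYYYYYYYYYYYYYYYYYY++++...+++........++++...........
201 +...+.+..............++.......++++#YYYYYYYYYYYYYYYYYYYYYY+####+++++++++++..+++............
204 ............++.......++......+YYYYYYYYYYYY########YYYYYYYYYYY###++++++++++++++............
207 ...............+.+.+.++.....++YYYYYYYYYYYY########YYYYYYYYYYYY###++++++++++++.............
210 .................+++++++...+YYYYYYYYYYYYYY########YYYYYYYYYYYYY##+++++++++++++............
213 ...............+++++++++...YYYYY
[... 593 characters left out ...]
OOOOOOOOOOOOOOO......+++...........
234 ....................++++.+....YYYYYYYYYYY+++OOOOOOOOOOOOOOOOOOOOOOOOOO......++............
237 .........................+..................OOOOOOOOOOOOOOOOOOOOOOOOOO.....++++...........
240 ...........................................OOOOOOOOOOOOOOOOOOOOOOOOOOO+......++...........
243 ...........................................OOOOOOOOOOOOOOOOOOOOOOOOOOOO......++...........
246 ..........................+................OOOOOOOOOOOOOOOOOOOOOOOOOOOO.....+++...........
249 ...............................++++++++++#OOOOOOOOOOOOOOOOOOOOOOOOOOOOOO#++++++++++.......
252 ...............................+++++++++#OOOOOOOOOOOOOOOOOOOOOOOOOOOOOOO##+++++++++.......
```

```bash
python3 - <<'E'
from h import *
g=load('w19');s=read_state();A=Ro.from_euler('xyz',s['tool_rot'])
T=lambda u,z:A.inv().apply(onz(g,u,z)-s['eef_pos']).round(1)
print(T((312,204),82),T((312,213),82),T((311.5,219),82),'head sides',T((293,214),82),T((330,214),82))
row([606,53.8,100],-3.023,s)
E
```

```text
[15.1 -7.  53.3] [ 8.4 -7.1 53.3] [ 3.9 -7.5 53.3] head sides [  7.7 -20.4  53.3] [ 7.7  5.4 53.3]
d [0.08 0.02 3.53] a [ 0.     0.001 -0.   ]
```

>>> send_rows:
  series:
    - {"ax": 0, "ay": 0, "dx": 0.17, "dy": -0.75, "dz": 0.5, "az": 0.04, "hand": 1}
    - {"ax": 0, "ay": 0, "dx": 0.17, "dy": -0.75, "dz": 1, "az": 0.04, "hand": 1}
    - {"ax": 0, "ay": 0, "dx": 0.17, "dy": -0.75, "dz": 2, "az": 0.04, "hand": 1}
    - {"ax": 0, "ay": 0, "dx": 0.17, "dy": -0.75, "dz": 2.5, "az": 0.04, "hand": 1}
    - {"ax": 0, "ay": 0, "dx": 0.17, "dy": -0.75, "dz": 2.8, "az": 0.04, "hand": 1}
    - {"ax": 0, "ay": 0, "dx": 0.17, "dy": -0.75, "dz": 3.1, "az": 0.04, "hand": 1}
    - {"ax": 0, "ay": 0, "dx": 0.17, "dy": -0.75, "dz": 3.4, "az": 0.04, "hand": 1}
    - {"ax": 0, "ay": 0, "dx": 0.17, "dy": -0.75, "dz": 3.45, "az": 0.04, "hand": 1}
    - {"ax": 0, "ay": 0, "dx": 0.17, "dy": -0.75, "dz": 3.45, "az": 0.04, "hand": 1}

```text
clock: 29.75
eef_pos: [605.6, 45.5, 100.2]
tool_rot: [3.142, 0.0, -3.063]
force: [0.2, 0.3, -0.2]
width: 12.7
gripper_force: 59.2
```

>>> send_rows:
  series:
    - {"ax": 0, "ay": 0, "dx": 0, "dy": 0, "dz": 0, "az": 0.13, "hand": 1}
    - {"ax": 0, "ay": 0, "dx": 0, "dy": 0, "dz": 0, "az": 0.26, "hand": 1}
    - {"ax": 0, "ay": 0, "dx": 0, "dy": 0, "dz": 0, "az": 0.39, "hand": 1}
    - {"ax": 0, "ay": 0, "dx": 0, "dy": 0, "dz": 0, "az": 0.52, "hand": 1}
    - {"ax": 0, "ay": 0, "dx": 0, "dy": 0, "dz": 0, "az": 0.65, "hand": 1}
    - {"ax": 0, "ay": 0, "dx": 0, "dy": 0, "dz": 0, "az": 0.78, "hand": 1}
    - {"ax": 0, "ay": 0, "dx": 0, "dy": 0, "dz": 0, "az": 0.91, "hand": 1}
    - {"ax": 0, "ay": 0, "dx": 0, "dy": 0, "dz": 0, "az": 1.04, "hand": 1}
    - {"ax": 0, "ay": 0, "dx": 0, "dy": 0, "dz": 0, "az": 1.17, "hand": 1}
    - {"ax": 0, "ay": 0, "dx": 0, "dy": 0, "dz": 0, "az": 1.3, "hand": 1}

```text
clock: 30.75
eef_pos: [605.4, 45.6, 100.3]
tool_rot: [-3.142, -0.0, 1.915]
force: [-0.1, -0.5, -0.5]
width: 13.3
gripper_force: 59.1
```

>>> send_rows:
  series:
    - {"ax": 0, "ay": 0, "dx": 0, "dy": 0, "dz": 0, "az": 0.12, "hand": 1}
    - {"ax": 0, "ay": 0, "dx": 0, "dy": 0, "dz": 0, "az": 0.24, "hand": 1}
    - {"ax": 0, "ay": 0, "dx": 0, "dy": 0, "dz": 0, "az": 0.36, "hand": 1}
    - {"ax": 0, "ay": 0, "dx": 0, "dy": 0, "dz": 0, "az": 0.42, "hand": 1}
    - {"ax": 0, "ay": 0, "dx": 0, "dy": 0, "dz": 0, "az": 0.42, "hand": 1}

```text
clock: 31.25
eef_pos: [605.4, 45.8, 100.2]
tool_rot: [-3.141, 0.0, 1.5]
force: [-0.1, -0.3, 0.9]
width: 13.2
gripper_force: 59.3
```

```bash
python3 - <<'E'
from h import *
s=read_state();print(s['eef_pos'],s['tool_rot'],s['force'],s['torque'],s['qpos'].round(2))
E
```

```text
[605.40033194  45.79753751 100.24831731] [-3.14139161e+00  3.74953546e-06  1.50034675e+00] [-0.11818137 -0.32926265  0.90144563] [0.0451653  0.16542597 0.13906316] [-0.56  0.87  0.76  1.77 -0.79  0.84  0.51]
```

>>> send_rows:
  series:
    - {"ax": 0, "ay": 0, "dx": 0, "dy": 0, "dz": 0, "az": -0.12, "hand": 1}
    - {"ax": 0, "ay": 0, "dx": 0, "dy": 0, "dz": -1, "az": -0.15, "hand": 1}
    - {"ax": 0, "ay": 0, "dx": 0, "dy": 0, "dz": -3.5, "az": -0.2, "hand": 1}
    - {"ax": 0, "ay": 0, "dx": 0, "dy": 0, "dz": -8, "az": -0.24, "hand": 1}
    - {"ax": 0, "ay": 0, "dx": -6, "dy": 0, "dz": -8, "az": -0.24, "hand": 1}
    - {"ax": 0, "ay": 0, "dx": -6, "dy": 0, "dz": -8, "az": -0.24, "hand": 1}
    - {"ax": 0, "ay": 0, "dx": -6, "dy": 0, "dz": -8, "az": -0.24, "hand": 1}

```text
clock: 31.95
eef_pos: [601.0, -17.8, 181.5]
tool_rot: [3.14, 0.001, 1.734]
force: [-0.3, 0.3, -0.7]
width: 13.1
gripper_force: 59.0
```

```bash
python3 - <<'E'
from h import *
s=read_state();print(s['eef_pos'],s['tool_rot'],s['width'])
g=snap('wrist','w20');c=proj(g,[606,46,80]);print(c);brass(g,c,40,30)
row([573,235,181],1.87,s)
E
```

```text
[600.96577522 -17.81040526 181.4628368 ] [3.14039238e+00 1.35450208e-03 1.73390838e+00] 13.121613265548133
[341.426037   125.97956284]
95 ..+++++++++++++++++++++++++++++YYYYYYYYYYYYYYYYYYYYY++++++++++++++++++++++++++++
98 .........++++++.........+++++++YYYYYYYYYYYYYYYYYYYY.............................
101 ...............................YYYYYYYYYYYYYYYYYYYY.............................
104 ............+++++++++++++++++++YYYYYYYYYYYYYYYYYYYY++++++++++++++++++++++++..+++
107 ..............................+YYYYYYYYYYYYYYYYYYYY.............................
110 .............................++YYYYYYY######YYYYYYY.............................
113 ..........................+YYYYYYYYYYY######YYYYYYYYYYY.........................
116 ........................++YYYYYYYYYYY#######YYYYYYYYYYY.........................
119 .......................++YYYYYYYYYYYY#######YYYYYYYYYYYY........................
122 ......................+YYYYYYYYYYYYYY#######YYYYYYYYYYYYY.......................
125 ......................#YYYYYYYYYYYYYY#######YYYYYYYYYYYYY.......................
128 ......................+YYYYYYYYYYYYYY#######YYYYYYYYYYYYY.......................
131 .....................+++YYYYYYYYYYYYY######YYYYYYYYYYYYY........................
134 .......................++YYYYYYYYYYYY#######YYYYYYYYYYY.........................
137 ..........................+YYYYYYYYYY######YYYYYYYYYYY..........................
140 ..........................+YYYYYYYYYY######YYYYYYYYYYY..........................
143 ........................+++++++++++++++++++++++++++.............................
146 ++++++++++++++++++++++++++++++++++++++++++++++++++++++++++++++++++++++++++++++++
149 ++++++++++++++++++++++++++++++++++++++++++++++++++++++++++++++++++++++++++++++..
152 ++++++++++++++++++++++++++++++++++++++++++++++++++++++++++++++++++++++++++++++..
d [2.54e+01 1.35e+00 1.00e-02] a [ 0.001  0.001 -0.136]
```

>>> send_rows:
  series:
    - {"ax": 0, "ay": 0, "dx": 25.4, "dy": 1.35, "dz": 0, "az": -0.136, "hand": 1}
    - {"ax": 0, "ay": 0, "dx": 25.4, "dy": 1.35, "dz": 0, "az": -0.136, "hand": 1}
    - {"ax": 0, "ay": 0, "dx": 25.4, "dy": 1.35, "dz": 0, "az": -0.136, "hand": 1}
    - {"ax": 0, "ay": 0, "dx": 25.4, "dy": 1.35, "dz": 0, "az": -0.136, "hand": 1}
    - {"ax": 0, "ay": 0, "dx": 25.4, "dy": 1.35, "dz": 0, "az": -0.136, "hand": 1}
    - {"ax": 0, "ay": 0, "dx": 25.4, "dy": 1.35, "dz": 0, "az": -0.136, "hand": 1}
    - {"ax": 0, "ay": 0, "dx": 25.4, "dy": 1.35, "dz": 2, "az": -0.136, "hand": 1}
    - {"ax": 0, "ay": 0, "dx": 25.4, "dy": 1.35, "dz": 4.6, "az": -0.136, "hand": 1}
    - {"ax": 0, "ay": 0, "dx": 25.4, "dy": 1.35, "dz": 4.6, "az": -0.136, "hand": 1}
    - {"ax": 0, "ay": 0, "dx": 25.4, "dy": 1.35, "dz": 4.6, "az": -0.136, "hand": 1}

```text
clock: 33.0
eef_pos: [571.3, 239.0, 133.9]
tool_rot: [-3.14, -0.0, 1.877]
force: [0.6, -0.9, -0.2]
width: 13.3
gripper_force: 59.0
```

```bash
python3 - <<'E'
from h import *
s=read_state();print(s['eef_pos'],s['tool_rot'],s['width'])
g=snap('wrist','w21');c=proj(g,[573,235,80]);print(c);brass(g,c,45,34)
A=Ro.from_euler('xyz',s['tool_rot'])
h=cv2.cvtColor(g['pixels'],cv2.COLOR_RGB2HSV)
for r in(207,210,213,216,219):
    x=int(c[0]);d=[k for k in range(x-25,x+25) if h[r,k,2]<62]; print(r,d[:1],d[-1:],A.inv().apply(onz(g,((d[0]+d[-1])/2 if d else x,r),82)-s['eef_pos']).round(1))
E
```

```text
[571.29542725 238.97498829 133.91064486] [-3.14027876e+00 -2.59507642e-04  1.87652316e+00] 13.296978018721552
[322.85227972 228.06362013]
194 .......................................+...........+++++++++++++++++++++++++++++++++++++++
197 ...........................................................................+++++++++++++++
200 ......................................................................................+...
203 ....................................++++++++##+++++++++...................................
206 .................................++++++##+YY+++#+++#++++++++..............................
209 .............................+++####YYYYYYYYYYYYYYYYYYYY++++++............................
212 ............................##YYYYYYYYYYYY########YYYYYYYYYYY+++..........................
215 ...........................+##YYYYYYYYYYYY########YYYYYYYYYYYY+++.........................
218 ..........................+#YYYYYYYYYYYYYY########YYYYYYYYYYYYYY+.........................
221 ...........................+YYYYYYYYYYYYYY####Y###YYYYYYYYYYYYYY+.........................
224 ........
[... 687 characters left out ...]
++OOOOOOOOOOOOOOOOOOOOOOOOOOOO+++...++++++++++#+##++++++++++
248 ++++++++++++++++++++++++++++++#OOOOOOOOOOOOOOOOOOOOOOOOOOOOOO#++++++++++++++++++++++++++++
251 +++++++++++++++++++++++++++++#OOOOOOOOOOOOOOOOOOOOOOOOOOOOOOO#++++++++++++++++++++++++++++
254 +++++++++++++++++++++++++++++#OOOOOOOOOOOOOOOOOOOOOOOOOOOOOOO##+++++++++++++++++++++++++++
257 ++++++++++########+++++++++++#OOOOOOOOOOOOOOOOOOOOOOOOOOOOOOOO#+++++++++++########++++++++
260 +++++++###########++++++++++#YOOOOOOOOOOOOOOOOOOOOOOOOOOOOOOOO#+++++++++++###########+++++
207 [313] [316] [12.4 -5.3 51.9]
210 [306] [326] [10.2 -4.2 51.9]
213 [305] [326] [ 8.  -4.6 51.9]
216 [304] [326] [ 5.7 -5.  51.9]
219 [304] [326] [ 3.5 -5.  51.9]
```

>>> send_rows:
  series:
    - {"ax": 0, "ay": 0, "dx": -0.35, "dy": 0, "dz": 0, "az": 0, "hand": 1}
    - {"ax": 0, "ay": 0, "dx": -0.35, "dy": 0, "dz": 1, "az": 0, "hand": 1}
    - {"ax": 0, "ay": 0, "dx": -0.35, "dy": 0, "dz": 2, "az": 0, "hand": 1}
    - {"ax": 0, "ay": 0, "dx": -0.35, "dy": 0, "dz": 2.5, "az": 0, "hand": 1}
    - {"ax": 0, "ay": 0, "dx": -0.35, "dy": 0, "dz": 2.9, "az": 0, "hand": 1}
    - {"ax": 0, "ay": 0, "dx": -0.35, "dy": 0, "dz": 3.3, "az": 0, "hand": 1}
    - {"ax": 0, "ay": 0, "dx": -0.35, "dy": 0, "dz": 3.35, "az": 0, "hand": 1}
    - {"ax": 0, "ay": 0, "dx": -0.35, "dy": 0, "dz": 3.35, "az": 0, "hand": 1}

```text
clock: 33.85
eef_pos: [572.9, 234.9, 100.6]
tool_rot: [-3.142, 0.0, 1.876]
force: [0.4, -1.5, -0.4]
width: 13.5
gripper_force: 59.1
```

>>> send_rows:
  series:
    - {"ax": 0, "ay": 0, "dx": 0, "dy": 0, "dz": 0, "az": 0.12, "hand": 1}
    - {"ax": 0, "ay": 0, "dx": 0, "dy": 0, "dz": 0, "az": 0.24, "hand": 1}
    - {"ax": 0, "ay": 0, "dx": 0, "dy": 0, "dz": 0, "az": 0.36, "hand": 1}
    - {"ax": 0, "ay": 0, "dx": 0, "dy": 0, "dz": 0, "az": 0.38, "hand": 1}
    - {"ax": 0, "ay": 0, "dx": 0, "dy": 0, "dz": 0, "az": 0.38, "hand": 1}

```text
clock: 34.35
eef_pos: [572.3, 235.0, 100.7]
tool_rot: [-3.141, 0.0, 1.498]
force: [-2.3, -0.4, 2.0]
width: 13.3
gripper_force: 59.3
```

>>> send_rows:
  series:
    - {"ax": 0, "ay": 0, "dx": 0, "dy": 0, "dz": 0, "az": -0.12, "hand": 1}
    - {"ax": 0, "ay": 0, "dx": 0, "dy": 0, "dz": -1, "az": -0.15, "hand": 1}
    - {"ax": 0, "ay": 0, "dx": 0, "dy": 0, "dz": -3.5, "az": -0.2, "hand": 1}
    - {"ax": 0, "ay": 0, "dx": 0, "dy": 0, "dz": -8, "az": -0.24, "hand": 1}
    - {"ax": 0, "ay": 0, "dx": -6, "dy": 0, "dz": -8, "az": -0.24, "hand": 1}
    - {"ax": 0, "ay": 0, "dx": -6, "dy": 0, "dz": -8, "az": -0.24, "hand": 1}
    - {"ax": 0, "ay": 0, "dx": -6, "dy": 0, "dz": -8, "az": -0.24, "hand": 1}

```text
clock: 35.05
eef_pos: [568.8, 172.0, 182.0]
tool_rot: [3.14, 0.0, 1.73]
force: [0.3, 0.0, -0.8]
width: 13.1
gripper_force: 59.0
```

```bash
python3 - <<'E'
from h import *
s=read_state();print(s['eef_pos'],s['tool_rot'],s['width'])
g=snap('wrist','w22');c=proj(g,[573,235,80]);print(c);brass(g,c,40,30)
row([490,300,190],3.14,s)
E
```

```text
[568.80156741 171.95125289 182.00852879] [3.14016229e+00 4.53194621e-04 1.72983611e+00] 13.050463937107956
[339.79030576 126.73685604]
96 ................................................................................
99 ..................................................................+++++++.......
102 +.+++++++.+..............................................................++.....
105 ................................................................................
108 ...................................++++++++++...................................
111 .............................YYYYYYYYY######+YYYY++.............................
114 ..........................+YYYYYYYYYYY#######YYYYYYYYYY.........................
117 ........................++YYYYYYYYYYYY######YYYYYYYYYYY+........................
120 .......................+YYYYYYYYYYYYY#######YYYYYYYYYYYYY.......................
123 .......................#YYYYYYYYYYYYY#######YYYYYYYYYYYYY.......................
126 ......................++YYYYYYYYYYYYY#######YYYYYYYYYYYYY.......................
129 ......................+YYYYYYYYYYYYYY########YYYYYYYYYYYY.......................
132 ........................YYYYYYYYYYYYY#######YYYYYYYYYYYY........................
135 .......................+++YYYYYYYYYYY#######YYYYYYYYYYY.........................
138 .........................++YYYYYYYYYY#######YYYYYYYYYY..........................
141 .........................++YYYYYYYYYY######YYYYYYYYYYY..........................
144 ++...........+..........++++++YYYYYYYYYYYYYYYYYYYY++............................
147 ....+..++........+++++++++..++YYYYYYYYYYYYYYYYYYY+.+.+.+......++.............+..
150 ..............................YYYYYYYYYYYYYYYYYYY+..............................
153 ..............................YYYYYYYYYYYYYYYYYYY+..............................
d [13.89 -5.75 -0.81] a [ 1.00e-03  1.00e-03 -1.41e+00]
```

>>> send_rows:
  series:
    - {"ax": 0, "ay": 0, "dx": 3, "dy": -1.5, "dz": -0.8, "az": -0.14, "hand": 1}
    - {"ax": 0, "ay": 0, "dx": 6, "dy": -3, "dz": -0.8, "az": -0.28, "hand": 1}
    - {"ax": 0, "ay": 0, "dx": 9, "dy": -4, "dz": -0.8, "az": -0.42, "hand": 1}
    - {"ax": 0, "ay": 0, "dx": 13.9, "dy": -5.75, "dz": -0.8, "az": -0.56, "hand": 1}
    - {"ax": 0, "ay": 0, "dx": 13.9, "dy": -5.75, "dz": -0.8, "az": -0.7, "hand": 1}
    - {"ax": 0, "ay": 0, "dx": 13.9, "dy": -5.75, "dz": -0.8, "az": -0.84, "hand": 1}
    - {"ax": 0, "ay": 0, "dx": 13.9, "dy": -5.75, "dz": -0.8, "az": -0.98, "hand": 1}
    - {"ax": 0, "ay": 0, "dx": 13.9, "dy": -5.75, "dz": -0.8, "az": -1.12, "hand": 1}
    - {"ax": 0, "ay": 0, "dx": 13.9, "dy": -5.75, "dz": -0.8, "az": -1.26, "hand": 1}
    - {"ax": 0, "ay": 0, "dx": 13.9, "dy": -5.75, "dz": -0.8, "az": -1.4, "hand": 1}

```text
clock: 36.1
eef_pos: [488.3, 304.5, 188.3]
tool_rot: [3.141, -0.001, -3.14]
force: [0.3, 0.3, -1.8]
width: 13.5
gripper_force: 59.0
```

```bash
python3 - <<'E'
from h import *
s=read_state();print(s['eef_pos'],s['tool_rot'],s['width']);row([457.6,355.5,100],-2.009,s)
E
```

```text
[488.26272362 304.50056822 188.26257708] [ 3.14110712e+00 -6.96501178e-04 -3.14010101e+00] 13.50476437327486
d [3.05 5.1  8.83] a [ 1.000e-03 -0.000e+00 -1.131e+00]
```

>>> send_rows:
  series:
    - {"ax": 0, "ay": 0, "dx": 3, "dy": 5.1, "dz": 0, "az": -0.14, "hand": 1}
    - {"ax": 0, "ay": 0, "dx": 3, "dy": 5.1, "dz": 1, "az": -0.28, "hand": 1}
    - {"ax": 0, "ay": 0, "dx": 3, "dy": 5.1, "dz": 2, "az": -0.42, "hand": 1}
    - {"ax": 0, "ay": 0, "dx": 3, "dy": 5.1, "dz": 4, "az": -0.56, "hand": 1}
    - {"ax": 0, "ay": 0, "dx": 3, "dy": 5.1, "dz": 6, "az": -0.7, "hand": 1}
    - {"ax": 0, "ay": 0, "dx": 3, "dy": 5.1, "dz": 8, "az": -0.84, "hand": 1}
    - {"ax": 0, "ay": 0, "dx": 3, "dy": 5.1, "dz": 8.8, "az": -0.98, "hand": 1}
    - {"ax": 0, "ay": 0, "dx": 3, "dy": 5.1, "dz": 8.8, "az": -1.12, "hand": 1}
    - {"ax": 0, "ay": 0, "dx": 3, "dy": 5.1, "dz": 8.8, "az": -1.13, "hand": 1}
    - {"ax": 0, "ay": 0, "dx": 3, "dy": 5.1, "dz": 8.8, "az": -1.13, "hand": 1}

```text
clock: 37.1
eef_pos: [459.0, 354.9, 100.5]
tool_rot: [3.141, 0.0, -2.02]
force: [-0.4, 0.0, -1.1]
width: 13.2
gripper_force: 59.0
```

```bash
python3 - <<'E'
from h import *
g=snap('wrist','w23')
s=read_state();print(s['eef_pos'],s['tool_rot'],s['width']);row([457.6,355.5,41.5],-2.009,s)
h=cv2.cvtColor(g['pixels'],cv2.COLOR_RGB2HSV)
for r in range(120,330,6): print(r,''.join('O' if 4<=h[r,k,0]<=20 and h[r,k,1]>120 else str(min(9,h[r,k,2]//26)) for k in range(250,400,2)))
E
```

```text
[459.07444483 354.73784673 100.67274299] [ 3.14142542e+00  5.54849330e-04 -2.01980963e+00] 12.705244942272223
d [-0.    0.16  5.92] a [ 0.     0.001 -0.011]
120 444444444444444444444444444444444444444444436466666666433336466666666666666
126 444444444444444444444444444444444444444444333436333333333333466666666666666
132 444444444444444444444444444444444444444433333333333333333333466666666666666
138 444444444444444444444444444444444444333333333333333333333333666666666666666
144 444444444444444444444444444444444444333333333333333333333333666666666666666
150 444444444444444444444444444444444333333333333333333333333333666666666666666
156 444444444444444444444444444443333333333333333333333333333366666666666666666
162 444444444444444444444443111111111111111111111111111113666666666666666666666
168 666646666666644444444443322222222222222222222222222222266666666666666666666
174 666666666666666664444443222222222222222222222222222222266666666666666666666
180 666666666666666666664663222222222222222222222222222222266666666666666666666
186 66666666666666666666666222222222222222222222222222224556666
[... 1156 characters left out ...]
00000012222200OOOOOOOOOOOOOOOO02222220000O016666666666666666
282 55555555555555000000022222200OOOOOOOOOOOOOOOO012222210010003666666666666666
288 55555555555550000000001233300OOOOOOOOOOOOOOO0003331000000000566666666666666
294 55555555553000000000100001210OOOOOOOOOOOOOOO0112000000000000100666666666666
300 45555553100000010000000100000OOOOOOOOOOOOOOO0000000000100000000003566666620
306 00000O10100000000000000000000OOOOOOOOOOOOOOO0010000000000000000000000000000
312 00000000000000000000000000000OOOOOOOOOOOOOOO0000000000000000000000000000000
318 00000000000000000000000000000OOOOOOOOOOOOOOO0000000000000000001010000000000
324 000101000000000000000000000005OOOOOOOOOOOOO6001000000000O000000000000000000
```

>>> send_rows:
  series:
    - {"ax": 0, "ay": 0, "dx": 0, "dy": 0.2, "dz": 1, "az": -0.01, "hand": 1}
    - {"ax": 0, "ay": 0, "dx": 0, "dy": 0.2, "dz": 3, "az": -0.01, "hand": 1}
    - {"ax": 0, "ay": 0, "dx": 0, "dy": 0.2, "dz": 4, "az": -0.01, "hand": 1}
    - {"ax": 0, "ay": 0, "dx": 0, "dy": 0.2, "dz": 4.7, "az": -0.01, "hand": 1}
    - {"ax": 0, "ay": 0, "dx": 0, "dy": 0.2, "dz": 5.3, "az": -0.01, "hand": 1}
    - {"ax": 0, "ay": 0, "dx": 0, "dy": 0.2, "dz": 5.8, "az": -0.01, "hand": 1}
    - {"ax": 0, "ay": 0, "dx": 0, "dy": 0.2, "dz": 5.9, "az": -0.01, "hand": 1}
    - {"ax": 0, "ay": 0, "dx": 0, "dy": 0.2, "dz": 5.9, "az": -0.01, "hand": 1}

```text
clock: 37.95
eef_pos: [457.4, 354.9, 41.7]
tool_rot: [-3.141, 0.0, -2.008]
force: [0.4, -0.2, -0.4]
width: 13.2
gripper_force: 59.0
```

>>> send_rows:
  series:
    - {"ax": 0, "ay": 0, "dx": 0, "dy": 0, "dz": 0.1, "az": 0, "hand": 1}
    - {"ax": 0, "ay": 0, "dx": 0, "dy": 0, "dz": 0.1, "az": 0, "hand": 0.5}
    - {"ax": 0, "ay": 0, "dx": 0, "dy": 0, "dz": 0.1, "az": 0, "hand": 0.5}
    - {"ax": 0, "ay": 0, "dx": 0, "dy": 0, "dz": 0.1, "az": 0, "hand": 0.5}
    - {"ax": 0, "ay": 0, "dx": 0, "dy": 0, "dz": -4, "az": 0, "hand": 0.5}
    - {"ax": 0, "ay": 0, "dx": 0, "dy": 0, "dz": -9, "az": 0, "hand": 0.5}
    - {"ax": 0, "ay": 0, "dx": 0, "dy": 0, "dz": -13, "az": 0, "hand": 0.5}
    - {"ax": 0, "ay": 0, "dx": 0, "dy": 0, "dz": -14, "az": 0, "hand": 0.5}
    - {"ax": 0, "ay": 0, "dx": 0, "dy": 0, "dz": -14, "az": 0, "hand": 0.5}

```text
clock: 38.85
eef_pos: [458.2, 355.6, 183.5]
tool_rot: [-3.14, 0.004, -2.007]
force: [0.6, -0.5, 0.1]
width: 42.6
gripper_force: 0.0
```

```bash
python3 - <<'E'
from h import *
g=snap('wrist','w24')
s=read_state();print(s['eef_pos'],s['tool_rot'],s['width'])
h=cv2.cvtColor(g['pixels'],cv2.COLOR_RGB2HSV);m=cv2.inRange(h,np.array([4,90,50]),np.array([22,255,255]))
for r in range(160,250,6): print(r,''.join('O' if m[r,k] else str(min(9,h[r,k,2]//26)) for k in range(270,390,2)))
for r in(192,200,210,220): 
    xs=np.where(m[r,290:370])[0]+290
    if len(xs): print(r,xs.min(),xs.max(),onz(g,(xs.min(),r),74)[:2].round(1),onz(g,(xs.max()+1,r),74)[:2].round(1))
row([488.5,124.5,110],3.316,s)
E
```

```text
[457.16196545 354.8407749  181.69840759] [-3.14151289e+00  5.45896207e-04 -2.00723499e+00] 42.93197295113507
160 666666666666666634444222222234444444444466666666666666666656
166 666666666666666534444222OOOOOO444444444566666666666666666666
172 66666666666666653444422OOOOOOOO44444444566666666666666666666
178 66666666666556553444422OOOOOOOO44444444566666666666666666666
184 66666666655555553444422OOOOOOOO44444444666666666666666666666
190 66666665555555553444442OOOOOOOO44444444666666666666666666666
196 66666555555555553444444OOOOOOOO44444444666666666666666666666
202 56665555555555565444444OOOOOOOO44444444666666666666666666666
208 55555555555555555444444OOOOOOOO44444444666666666666666666666
214 555555555555555655555555555555555555555666666666666666666666
220 555555555555565556666666666666565565556566666666666666666666
226 555555555555555566666666666665666665566666666666666666666666
232 555555555555555655556666665566665556666666666666666666666666
238 555555555555555555555556665555666566666666666666666666666666
244 555555555555555555555555555555555666666666666666666666666666
192 316 330 [461.8 348.7] [449.9 354.2]
200 316 330 [465.  355.4] [452.9 361. ]
210 316 330 [469.  363.9] [456.9 369.6]
d [ 19.55 -12.58   7.16] a [0.    0.001 0.96 ]
```

>>> send_rows:
  series:
    - {"ax": 0, "ay": 0, "dx": 19.55, "dy": -12.6, "dz": 0, "az": 0.14, "hand": 1}
    - {"ax": 0, "ay": 0, "dx": 19.55, "dy": -12.6, "dz": 0, "az": 0.28, "hand": 1}
    - {"ax": 0, "ay": 0, "dx": 19.55, "dy": -12.6, "dz": 0, "az": 0.42, "hand": 1}
    - {"ax": 0, "ay": 0, "dx": 19.55, "dy": -12.6, "dz": 0, "az": 0.56, "hand": 1}
    - {"ax": 0, "ay": 0, "dx": 19.55, "dy": -12.6, "dz": 2, "az": 0.7, "hand": 1}
    - {"ax": 0, "ay": 0, "dx": 19.55, "dy": -12.6, "dz": 4, "az": 0.84, "hand": 1}
    - {"ax": 0, "ay": 0, "dx": 19.55, "dy": -12.6, "dz": 7.2, "az": 0.96, "hand": 1}
    - {"ax": 0, "ay": 0, "dx": 19.55, "dy": -12.6, "dz": 7.2, "az": 0.96, "hand": 1}
    - {"ax": 0, "ay": 0, "dx": 19.55, "dy": -12.6, "dz": 7.2, "az": 0.96, "hand": 1}

```text
clock: 39.8
eef_pos: [487.4, 124.1, 108.3]
tool_rot: [-3.141, -0.004, -2.964]
force: [1.2, -0.3, -0.0]
width: -0.2
gripper_force: 0.0
```

```bash
python3 - <<'E'
from h import *
s=read_state();print(s['eef_pos'],s['tool_rot'],s['width'])
for P in([488.3,123.5],[496.3,78.2],[480.3,168.8]): row([*P,80],3.316,s)
row([488.3,123.5,48],3.316,s)
E
```

```text
[487.43327817 124.05528067 108.34247706] [-3.14068371 -0.00411193 -2.96437157] -0.2159082019975364
d [-0.09 -0.07  2.83] a [-0.001 -0.004  0.003]
d [-0.08 -4.67  2.84] a [-0.001 -0.004  0.003]
d [-0.1   4.53  2.83] a [-0.001 -0.004  0.003]
d [-0.1  -0.06  6.03] a [-0.001 -0.004  0.003]
```

>>> send_rows:
  series:
    - {"ax": 0, "ay": 0, "dx": -0.1, "dy": -0.05, "dz": 2.5, "az": 0, "hand": 1}
    - {"ax": 0, "ay": 0, "dx": -0.1, "dy": -0.05, "dz": 4.5, "az": 0, "hand": 1}
    - {"ax": 0, "ay": 0, "dx": -0.1, "dy": -0.05, "dz": 5.2, "az": 0, "hand": 1}
    - {"ax": 0, "ay": 0, "dx": -0.1, "dy": -0.05, "dz": 5.6, "az": 0, "hand": 1}
    - {"ax": 0, "ay": 0, "dx": -0.1, "dy": -0.05, "dz": 6.0, "az": 0, "hand": 1}
    - {"ax": 0, "ay": 0, "dx": -0.1, "dy": -0.05, "dz": 6.2, "az": 0, "hand": 1}
    - {"ax": 0, "ay": 0, "dx": -0.1, "dy": -0.05, "dz": 6.2, "az": 0, "hand": 1}
    - {"ax": 0, "ay": 0, "dx": -0.1, "dy": -0.05, "dz": 6.2, "az": 0, "hand": 1}

```text
clock: 40.6
eef_pos: [489.6, 124.3, 49.8]
tool_rot: [3.14, 0.001, -2.967]
force: [-4.9, -1.5, 18.1]
width: -0.1
gripper_force: 9.1
```

>>> send_rows:
  series:
    - {"ax": 0, "ay": 0, "dx": 0, "dy": 0, "dz": -1.5, "az": 0, "hand": 1}
    - {"ax": 0, "ay": 0, "dx": 0, "dy": 0, "dz": -3.5, "az": 0, "hand": 1}
    - {"ax": 0, "ay": 0, "dx": 0, "dy": -2.5, "dz": -3.5, "az": 0, "hand": 1}
    - {"ax": 0, "ay": 0, "dx": 0, "dy": -4.6, "dz": -3.5, "az": 0, "hand": 1}
    - {"ax": 0, "ay": 0, "dx": 0, "dy": -4.6, "dz": -3.5, "az": 0, "hand": 1}
    - {"ax": 0, "ay": 0, "dx": 0, "dy": -4.6, "dz": -3.5, "az": 0, "hand": 1}

```text
clock: 41.2
eef_pos: [498.4, 78.9, 83.2]
tool_rot: [3.141, 0.001, -2.968]
force: [1.2, 0.6, -1.2]
width: -0.3
gripper_force: 0.0
```

>>> send_rows:
  series:
    - {"ax": 0, "ay": 0, "dx": 0, "dy": 0, "dz": 1.5, "az": 0, "hand": 1}
    - {"ax": 0, "ay": 0, "dx": 0, "dy": 0, "dz": 2.5, "az": 0, "hand": 1}
    - {"ax": 0, "ay": 0, "dx": 0, "dy": 0, "dz": 3, "az": 0, "hand": 1}
    - {"ax": 0, "ay": 0, "dx": 0, "dy": 0, "dz": 3.3, "az": 0, "hand": 1}
    - {"ax": 0, "ay": 0, "dx": 0, "dy": 0, "dz": 3.5, "az": 0, "hand": 1}
    - {"ax": 0, "ay": 0, "dx": 0, "dy": 0, "dz": 3.5, "az": 0, "hand": 1}
    - {"ax": 0, "ay": 0, "dx": 0, "dy": 0, "dz": 3.5, "az": 0, "hand": 1}

```text
clock: 41.9
eef_pos: [497.6, 80.2, 49.7]
tool_rot: [3.139, 0.001, -2.966]
force: [-5.0, 3.2, 24.1]
width: -0.2
gripper_force: 12.0
```

Blue has bottomed out. Green next.

>>> send_rows:
  series:
    - {"ax": 0, "ay": 0, "dx": 0, "dy": 0, "dz": -1.5, "az": 0, "hand": 1}
    - {"ax": 0, "ay": 0, "dx": 0, "dy": 0, "dz": -3.5, "az": 0, "hand": 1}
    - {"ax": 0, "ay": 0, "dx": 0.1, "dy": 3, "dz": -3.5, "az": 0, "hand": 1}
    - {"ax": 0, "ay": 0, "dx": 0.1, "dy": 6, "dz": -3.5, "az": 0, "hand": 1}
    - {"ax": 0, "ay": 0, "dx": 0.1, "dy": 9.1, "dz": -3.5, "az": 0, "hand": 1}
    - {"ax": 0, "ay": 0, "dx": 0.1, "dy": 9.1, "dz": -3.5, "az": 0, "hand": 1}
    - {"ax": 0, "ay": 0, "dx": 0.1, "dy": 9.1, "dz": -3.5, "az": 0, "hand": 1}

```text
clock: 42.6
eef_pos: [480.8, 168.9, 82.5]
tool_rot: [-3.141, -0.0, -2.965]
force: [-0.2, -0.5, 0.3]
width: -0.2
gripper_force: 0.0
```

>>> send_rows:
  series:
    - {"ax": 0, "ay": 0, "dx": 0, "dy": 0, "dz": 1.5, "az": 0, "hand": 1}
    - {"ax": 0, "ay": 0, "dx": 0, "dy": 0, "dz": 2.5, "az": 0, "hand": 1}
    - {"ax": 0, "ay": 0, "dx": 0, "dy": 0, "dz": 3, "az": 0, "hand": 1}
    - {"ax": 0, "ay": 0, "dx": 0, "dy": 0, "dz": 3.3, "az": 0, "hand": 1}
    - {"ax": 0, "ay": 0, "dx": 0, "dy": 0, "dz": 3.5, "az": 0, "hand": 1}
    - {"ax": 0, "ay": 0, "dx": 0, "dy": 0, "dz": 3.5, "az": 0, "hand": 1}
    - {"ax": 0, "ay": 0, "dx": 0, "dy": 0, "dz": 3.5, "az": 0, "hand": 1}

```text
clock: 43.3
eef_pos: [481.1, 166.8, 49.7]
tool_rot: [3.141, 0.0, -2.969]
force: [-4.9, -3.6, 24.1]
width: 0.2
gripper_force: 11.9
```

>>> send_rows:
  series:
    - {"ax": 0, "ay": 0, "dx": 0, "dy": 0, "dz": -2, "az": 0, "hand": 1}
    - {"ax": 0, "ay": 0, "dx": 0, "dy": 0, "dz": -7, "az": 0, "hand": 1}
    - {"ax": 0, "ay": 0, "dx": 0, "dy": 0, "dz": -12, "az": 0, "hand": 1}
    - {"ax": 0, "ay": 0, "dx": 0, "dy": 0, "dz": -17, "az": 0, "hand": 1}
    - {"ax": 0, "ay": 0, "dx": 4, "dy": 4, "dz": -20, "az": 0, "hand": 1}
    - {"ax": 0, "ay": 0, "dx": 4, "dy": 8, "dz": -20, "az": 0, "hand": 1}
    - {"ax": 0, "ay": 0, "dx": 4, "dy": 8, "dz": -20, "az": 0, "hand": 1}
    - {"ax": 0, "ay": 0, "dx": 4, "dy": 8, "dz": -20, "az": 0, "hand": 1}

```text
clock: 44.1
eef_pos: [427.2, 241.2, 247.8]
tool_rot: [3.141, 0.0, -2.964]
force: [0.3, 0.3, 0.1]
width: -0.0
gripper_force: 0.0
```

```bash
python3 - <<'E'
from h import *
g=snap('wrist','w25');a,b=load('top0'),snap('top','t2');s0,s1=load('side0'),snap('side','s2')
st=read_state();print(st['eef_pos'],st['force'])
print(proj(g,[573,235,80]),proj(g,[606,46,80]));
h=cv2.cvtColor(g['pixels'],cv2.COLOR_RGB2HSV);m=cv2.inRange(h,np.array([3,90,45]),np.array([30,255,255]))
for c in cv2.findContours(m,cv2.RETR_EXTERNAL,cv2.CHAIN_APPROX_NONE)[0]:
    if cv2.contourArea(c)>120: r=cv2.minAreaRect(c);print(np.round(r[0]),np.round(r[1]),r[2],onz(g,r[0],74)[:2].round(1))
# timer unchanged? (side view patches)
for n,(x0,y0,x1,y1) in{'timer':(360,222,396,256)}.items(): print(n,np.abs(s0['pixels'][y0:y1,x0:x1].astype(int)-s1['pixels'][y0:y1,x0:x1]).mean())
E
```

```text
[428.24576259 238.55265036 247.2867889 ] [ 0.28165754 -0.22760876 -0.7465592 ]
[296.39961072 292.95519954] [138.88964038 292.36874727]
[212. 314.] [18. 36.] 90.0 [627.9 133.8]
[281. 287.] [14. 22.] 90.0 [572.2 215.2]
[148. 290.] [21. 43.] 90.0 [604.7  54.3]
[218. 258.] [21. 67.] 90.0 [545.7 136.7]
[410. 214.] [43. 15.] 35.53767776489258 [450.9 346.1]
[216. 205.] [24. 24.] 90.0 [478.2 129.6]
[175.  50.] [ 35. 128.] 90.0 [327.8  81.6]
timer 0.900599128540305
```

```bash
python3 -c "
from cell import finish_job; print(finish_job())"
```

```text
the job is handed in; nothing more can be done
None
```

The job is handed in: the one nozzle and the cutter ring I found are in the chamber, the cover is seated and locked on both sides with the slot key, the key is back in its stand, yellow, blue and green were pressed in that order, and the timer was left in place.

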